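# Set a spring stud nut in strut channel

### The job

Take the spring stud nut by its stud and set it in the strut channel at the orange mark: enter it lengthways through the slot, press it down against its spring until it is wholly below the lips, and turn it a quarter turn clockwise so that it rises and both its grooves catch the lips. Once it has caught, tug the stud straight up with about 10 N to prove it, then let go and leave it sitting there. Work by feel: never load the lips with more than 30 N or ram the nut on the channel's floor or walls, and leave the tape measure, the wrench and the bin of washers where they are.

Things in the scene. Friction and masses are not known exactly. Their poses are not given: they have to be found in the camera images.
- nut_center (a point): Middle of the grey spring stud nut, half-way up its 92 mm. It stands upright on the counter: coil spring below (18 mm wide, 33 mm long), then the nut (35 long, 21 wide, 9 mm thick), then a round 10 mm stud 50 mm tall. The point is 4 mm above the nut's top face; the stud ends 46 mm above the point. x = the nut's long direction, z = up the stud. Weight about 95 g
- nut: The same nut: origin at the spring's foot, axes as nut_center. Spring: 2 N when free, plus 0.6 N per mm, solid after 16 mm (12 N). In the channel it turns only clockwise from above (two opposite corners, +x-y and -x+y, are cut away); its square corners stop on the walls about 4 degrees past the quarter turn, where the grooves still catch
- nut_groove (a point): Midpoint, on the nut's top face, of one of its two grooves; the other is alike on the other side of the stud. Grooves cross the nut's length (along y), 12.25 mm either side of the axis, 4.5 mm wide, 2.5 mm deep; they catch the lips within about 5 degrees of square
- mark (a point): Orange paint line, 6 mm wide, over both lips: the point is the middle of the slot at the line, level with the lip tops, 59 mm above the counter. y = along the channel, x = across, z = up. When caught the nut's top is 5 mm below this level, nut_center 1 mm below, nut_groove's x axis across the channel. To turn, the nut's top must be over 7.5 mm below it
- channel: Steel strut channel, fixed on an 18 mm plywood board: 280 mm long (y), 41 wide, 41 high, 36 wide inside, inner floor 38.8 mm below the lip tops. Origin under the board's middle at counter height. At its +y end a square washer and bolt head stand 14 mm above the lips, centred 112 mm from the middle
- lips: The channel's two inturned lips, frame as the channel. The slot between them is 22 mm wide, its upper edges rounded by 1 mm; the lips turn down to 7.5 mm below their tops and are 2.5 mm thick
- tape: Yellow tape measure, 70 x 66 x 34 mm; origin under its middle
- wrench: Steel wrench lying flat, 170 mm long, its length along its x; origin under its middle
- washer_bin: Red open bin of square washers, 90 x 90 x 36 mm; origin under its middle
There are look-alikes about, which are no part of the job. Leave any blue look-alike of the nut alone.

How it is judged:
By the outcome, as a careful person would: the job done as asked, in the order asked, and still so for the second after the job is handed in, with the robot touching nothing.
It also fails if it takes over 72 s, if anything falls off the work surface, if the arm or the gripper's body presses on something with over 40 N, if the wrist force passes 120 N, or if a joint passes its speed limit or range.

### The arm

A 6-joint arm with a two-finger parallel gripper is mounted at the origin on the work surface. World frame = base frame: x ahead of the robot, y to its left, z up, the work surface at z = 0. Lengths are in m, angles in rad, forces in N, time in s.
With the tool pointing down it reaches from about 0.35 to 0.725 m from the base axis. Payload 6 kg.
Tool frame: the origin (TCP) lies at the very end of the fingers, on their centre line; the grasp point (between the pads) lies 19 mm behind it; z points along the fingers, y is the line along which they close (so a half turn about z gives the same grasp; the last joint's range is limited). The gripper opens to 85 mm and grips with 20 to 120 N. Pads are 22 mm wide; open, the fingers measure 114 mm over their backs; the gripper's body (76 mm by 85 mm) begins 54 mm behind the grasp point. The pads swing forward as they close: fully open they stand 13 mm farther back than shut.
Start: joints at [-0.789, 0.04, 0.085, 0, -1.615, -0.334], TCP at [0.26, -0.541, 0.198] pointing down, gripper open.
Joint ranges: [-2.56, 2.56], [-1.29, 2.01], [-1.08, 1.49], [-3.29, 1.98], [-2.81, -0.18], [-2.99, 2.99]. Speed limits (rad/s): [2.57, 2.57, 3.01, 3.14, 3.14, 3.14].

### API

Orientations are given as [roll, pitch, yaw] about the fixed x, y, z axes, in that order (R = Rz(yaw) Ry(pitch) Rx(roll)).
In Python, from rig import * gives the robot as it stands. The module is installed in compiled form; this text tells all that it offers.
- The arm moves only by the tool jog_arm, never from a script. Its argument "rows" is a list of rows, each a list of 3 entries, a list of its own where there are three numbers: the opening, from 0 (shut) to 1 (fully open), then the shift along the tool's x, y, z in m, then the turn about the tool's z in degrees. In form: [[claw, [tx, ty, tz], roll], ...]. A call has 1 to 12 rows; each row shifts and turns the commanded pose from where the row before left it, along the tool's axes as they then stand; what a row does not reach is not made up. A row lasts 1/10 s, in which the tool goes at most 50 mm and 8.59 degrees, less where a joint would pass 70% of its speed; a pose out of reach is approached as far as the arm can. A call with a gripper value outside its range is refused whole. The fingers move at their own pace and stop on an object; "force" is the grip in N (left out, the last holds). Time passes only in rows, so rows that do not move let the fingers close. It gives the time, the measured TCP pose, the force, the opening and the grip force at its end, in the units of the state.
- observe(): the state, without advancing time (a new reading comes with each control period).
- snapshot(name): name is "scene" or "side" or "wrist"; returns the picture (400x640x3 uint8, red, green, blue); there is no depth.
- camera_info(name): a dict with "intrinsics" (3x3 intrinsics, pixels), "k1" (the pictures are not rectified: a ray, as slopes to the right and down, at radius r is drawn at 1 + k1 r^2 times it, then the intrinsics apply), "eye" and "attitude" of the camera in the world. Camera axes: x right, y up, looking along -z (the intrinsics and any distortion apply to the point x, -y, -z); pixel columns grow to the right and rows downward; lengths in m; the calibration is good to about 2 mm. A picture is of the moment at which its call begins: read the wrist's pose just before it. camera_info takes no time and is no camera call; for the wrist camera it gives the pose at the moment of the call.
- finish_job(): hands the job in; it is judged then, once.
Trained networks look in the newest picture that a camera, given by its name, has taken for a name from the list of things; names that differ only in an ending like _2 or _b are one class to them, and where a whole thing is asked for, a point or a joint stands for the part that bears it (a point fixed in the world has none). Each returns a list of dicts, best first, with "conf" (0 to 1); they miss things now and then, are a little off and sometimes report something else, mostly with a low value. They report only what shows in the picture. A call takes as long as a camera call. They do not tell look-alikes from the thing itself.
- boxes_of(name, camera): "centre" ([x, y, z] in m, in the coordinates of the camera as it stood for that picture, good to about 4 mm: the middle of the surface that is visible of it).
The state is a dict: "time": time; "joint_positions": joint angles; "qd": joint speeds; "joint_efforts": joint torques, N m; "eef_pos": TCP position; "ee_rot": TCP orientation; "contact_force": force on the tool from outside, world axes, zero at the start; "ft_torque": the same for the moment, N m; "finger_gap": opening from 0.0 (shut) to 1.0 (fully open); "grip_force": force on a finger pad.
Only numpy, scipy, OpenCV 4.12 (cv2) and the standard library are available. Lean on these libraries where they do the work, as an engineer would, in place of code of your own. Each camera call takes 0.05 s, during which the arm holds its last target. There are 200 camera calls.

## Working session

There is one attempt and no reset: what is moved stays moved. The work goes in short steps, Python scripts to look and compute and a tool call to move; the robot and the scene stay as the last step left them, time stands still between calls to the robot, and variables do not carry over. Pictures are saved under pics/ and viewed, at most 10 in all, crops included, and the job is handed in when it is done.

Besides the shell and the picture viewer there is one more tool, called after "Emit:" by a JSON object that holds its "name" and its "arguments". jog_arm: Moves the arm, as the interface text tells. Its arguments: {"type":"object","properties":{"rows":{"type":"array","items":{"type":"array"}},"force":{"type":"number"}},"required":["rows"]}

```bash
mkdir -p pics
cat > h.py <<'E'
from rig import *
import numpy as np, cv2
from scipy.spatial.transform import Rotation as R
def att(c):
    a=np.array(c["attitude"],float)
    if a.shape==(3,3): return a
    return R.from_euler('xyz',a).as_matrix() if a.size==3 else R.from_quat(a).as_matrix()
def save(n,f,crop=None,s=1):
    im=snapshot(n); 
    o=im if crop is None else im[crop[1]:crop[3],crop[0]:crop[2]]
    cv2.imwrite('pics/'+f,cv2.resize(o[:,:,::-1],None,fx=s,fy=s,interpolation=cv2.INTER_CUBIC)); return im
def w(c,p): return np.array(c["eye"])+att(c)@np.array(p)
def pix(c,P):
    q=att(c).T@(np.array(P)-c["eye"]); m=np.array([q[0],-q[1]])/-q[2]
    m=m*(1+c["k1"]*(m@m)); K=np.array(c["intrinsics"]); return K[:2,:2]@m+K[:2,2]
def ray(c,u,z):
    K=np.array(c["intrinsics"]); d=np.linalg.solve(K[:2,:2],np.array(u,float)-K[:2,2]); m=d.copy()
    for _ in range(20): m=d/(1+c["k1"]*(m@m))
    v=att(c)@np.array([m[0],-m[1],-1]); e=np.array(c["eye"]); return e+v*(z-e[2])/v[2]
E
python3 - <<'E'
from h import *
print(observe())
for n in("scene","side"):
    c=camera_info(n); print(n,c); save(n,n+'1.png')
    for k in("nut_center","nut_groove","mark","channel","tape","wrench","washer_bin"):
        for d in boxes_of(k,n)[:4]:
            P=w(c,d["centre"]); print(k,round(d["conf"],2),P.round(3),pix(c,P).round())
E
```

```text
{'time': 0.0, 'joint_positions': array([-7.89294883e-01,  4.08255160e-02,  8.37867633e-02, -4.87240391e-04,
       -1.61550329e+00, -3.33670710e-01]), 'qd': array([ 0.00034172,  0.00067455,  0.00075771,  0.0010181 ,  0.00055676,
       -0.00133076]), 'joint_efforts': array([-4.70923314e-04, -3.68197632e+01,  3.47398710e+01,  6.93234131e+00,
       -5.57706779e-03, -4.41410373e-05]), 'eef_pos': array([ 0.25969437, -0.54044591,  0.1972533 ]), 'ee_rot': array([ 3.13978379e+00, -1.11801957e-04, -2.69374047e+00]), 'contact_force': array([-0.37628823,  0.62452331, -0.81083765]), 'ft_torque': array([ 0.01875677, -0.0372648 , -0.01345244]), 'grip_force': 0.0, 'finger_gap': 0.99648354583643}
scene {'intrinsics': array([[389.69868155,   0.        , 322.18286422],
       [  0.        , 389.69868155, 199.69218975],
       [  0.        ,   0.        ,   1.        ]]), 'k1': 0.0031064965421244203, 'eye': array([0.99360454, 0.29519927, 0.86516825]), 'attitude': array([ 0.58921193, -0.00671409,  2.18415554])}
nut_center 0.69 [ 0.442 -0.246  0.046] [276. 136.]
nut_center 0.61 [ 0.5   -0.302  0.046] [
[... 634 characters left out ...]
8412958],
       [  0.        , 403.05456899, 201.1971304 ],
       [  0.        ,   0.        ,   1.        ]]), 'k1': 0.01125279681519363, 'eye': array([0.3800347 , 0.74085511, 0.90808623]), 'attitude': array([ 7.45233820e-01, -7.63377231e-04, -2.85380097e+00])}
nut_center 0.61 [ 0.501 -0.3    0.038] [376. 150.]
nut_center 0.41 [ 0.597 -0.301  0.038] [348. 145.]
nut_groove 0.57 [ 0.596 -0.299  0.042] [349. 145.]
nut_groove 0.43 [ 0.44  -0.244  0.038] [392. 165.]
channel 0.93 [0.507 0.152 0.021] [340. 262.]
tape 0.75 [ 0.714 -0.231  0.034] [309. 152.]
wrench 0.61 [0.605 0.41  0.003] [269. 347.]
wrench 0.47 [ 0.715 -0.235  0.031] [309. 152.]
washer_bin 0.93 [ 0.466 -0.405  0.018] [392. 138.]
```

View pics/scene1.png

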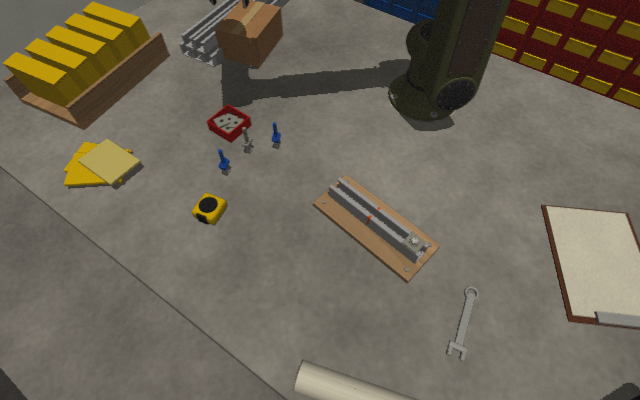

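Run:
```python
import cv2
im=cv2.imread('pics/scene1.png')[100:190,195:315]
cv2.imwrite('pics/crop1.png',cv2.resize(im,None,fx=6.6,fy=6.6,interpolation=cv2.INTER_CUBIC))
```

```text
(no output)
```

View pics/crop1.png

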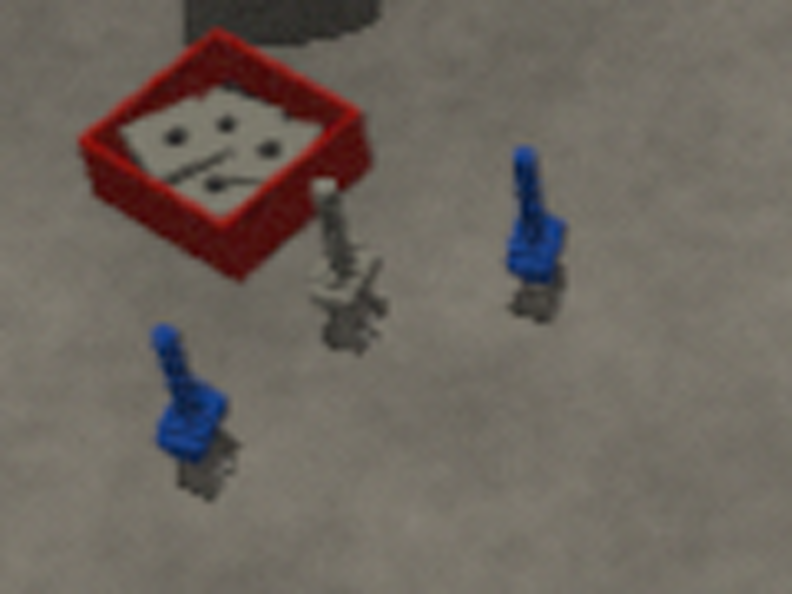

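The scene picture shows three nuts: blue at (276,136), grey at (248,140) and blue at (224,164). Only the grey one, at about (0.501, -0.301), fits the description, and the enlarged crop confirms it. The orange mark lies at about (369,217) and (378,208).

Run:
```python
from h import *
o=observe()
c=camera_info("wrist"); T=R.from_euler('xyz',o['ee_rot']).as_matrix()
print('cam in tool',(T.T@(np.array(c['eye'])-o['eef_pos'])).round(4)); print((T.T@att(c)).round(3),c['intrinsics'],c['k1'])
for n in("scene","side"):
    im=snapshot(n); c=camera_info(n)
    h=cv2.cvtColor(im,cv2.COLOR_RGB2HSV); m=cv2.inRange(h,(3,140,100),(13,255,255))
    x0,y0,x1,y1=(330,170,440,270) if n=="scene" else (280,200,400,330)
    k=np.zeros_like(m);k[y0:y1,x0:x1]=255
    N,l,s,ce=cv2.connectedComponentsWithStats(m&k)
    for i in range(1,N):
        if s[i,4]>2: print(n,s[i],ce[i].round(1),ray(c,ce[i],.059).round(4))
    cv2.imwrite('pics/ch_%s.png'%n,cv2.resize(im[y0:y1,x0:x1,::-1],None,fx=5,fy=5,interpolation=cv2.INTER_CUBIC)[:590])
```

```text
cam in tool [ 0.071  -0.0008 -0.1759]
[[ 0.001  0.959  0.284]
 [ 1.    -0.001 -0.   ]
 [ 0.     0.284 -0.959]] [[328.91335736   0.         327.45195272]
 [  0.         328.91335736 196.99134676]
 [  0.           0.           1.        ]] -0.014093484499088026
scene [377 207   4   3   7] [378.4 207.7] [0.4892 0.1158 0.059 ]
scene [368 215   4   4   8] [369.5 216.5] [0.5235 0.111  0.059 ]
side [336 239   3   2   4] [337.  239.5] [0.5264 0.1103 0.059 ]
side [349 244   2   2   4] [349.5 244.5] [0.4909 0.1168 0.059 ]
```

View pics/ch_scene.png

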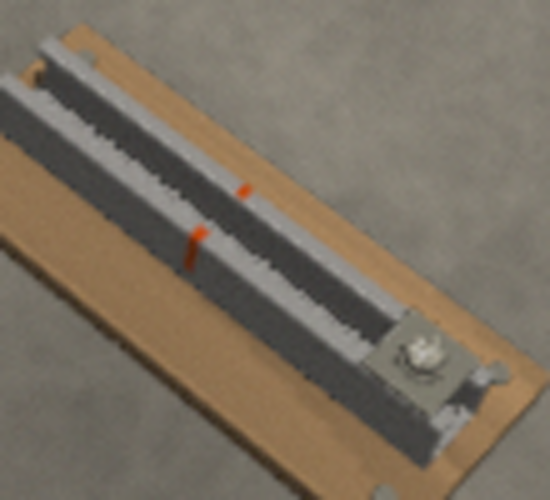

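The mark is at about (0.507, 0.113), with the channel yaw about -9°. Next I go above the nut.

Emit:
{"name": "jog_arm", "arguments": {"rows": [[1,[-0.04,0.014,0],0],[1,[-0.04,0.014,0],0],[1,[-0.04,0.014,0],0],[1,[-0.04,0.014,0],0],[0.5,[-0.04,0.014,0],0],[0.5,[-0.04,0.014,0],0],[0.5,[-0.04,0.014,0],0],[0.5,[-0.04,0.014,0],0],[0.5,[0,0,0],0],[0.5,[0,0,0],0],[0.5,[0,0,0],0]]}}

```text
time: 2.0
eef_pos: [0.4994, -0.3017, 0.1984]
ee_rot: [-3.141, -0.0, -2.694]
contact_force: [-0.2, 0.1, -0.3]
finger_gap: 0.502
grip_force: 0.0
```

```bash
cat > look.py <<'E'
from h import *
import sys
o=observe(); c=camera_info("wrist"); im=save("wrist",sys.argv[1],s=1.25)
print(o['eef_pos'].round(4),o['ee_rot'].round(4),o['joint_positions'].round(3),o['finger_gap'],'F',o['contact_force'].round(2))
for k in sys.argv[2:]:
    for d in boxes_of(k,"wrist")[:4]:
        P=w(c,d["centre"]); print(k,round(d["conf"],2),P.round(4),pix(c,P).round())
np.savez('last.npz',im=im,**{k:c[k] for k in('intrinsics','k1','eye','attitude')})
E
python3 look.py w1.png nut_center nut_groove
```

```text
[ 0.4994 -0.3017  0.1984] [-3.1415e+00 -1.0000e-04 -2.6942e+00] [-0.2   -0.004  0.041  0.    -1.615 -0.923] 0.5019415701435112 F [-0.22  0.11 -0.34]
nut_center 0.74 [ 0.4385 -0.255   0.0405] [396. 138.]
nut_center 0.67 [ 0.4981 -0.3109  0.0461] [321. 167.]
nut_center 0.58 [ 0.5955 -0.3016  0.0443] [290. 249.]
nut_center 0.28 [ 0.6957 -0.2514  0.0308] [296. 327.]
nut_groove 0.94 [ 0.4416 -0.2546  0.044 ] [396. 141.]
nut_groove 0.74 [ 0.4993 -0.3062  0.0409] [324. 169.]
nut_groove 0.68 [ 0.5928 -0.3056  0.0422] [288. 245.]
```

View pics/w1.png

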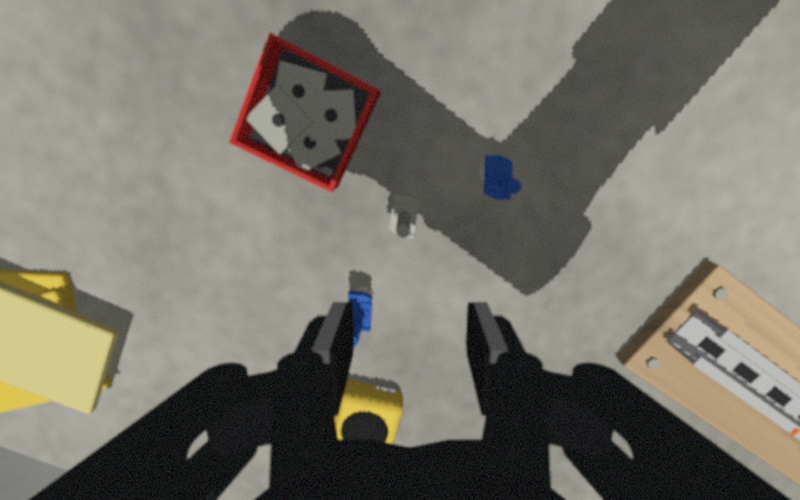

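The wrist picture shows the grey nut at (403,218), the blue ones at (498,178) and (360,310), the bin at (305,110) and the channel at right. I zoom in on the grey nut.

Run:
```python
from h import *
d=np.load('last.npz'); c={k:d[k] for k in('intrinsics','k1','eye','attitude')}; im=d['im']
x0,y0=292,142
cv2.imwrite('pics/c2.png',cv2.resize(im[y0:y0+60,x0:x0+60,::-1],None,fx=10,fy=10,interpolation=cv2.INTER_CUBIC))
for z in(.092,.042,.033,0): print(z,((pix(c,(.5,-.302,z))-[x0,y0])*10+5).round())
```

```text
0.092 [362. 424.]
0.042 [362. 305.]
0.033 [362. 287.]
0 [362. 228.]
```

View pics/c2.png

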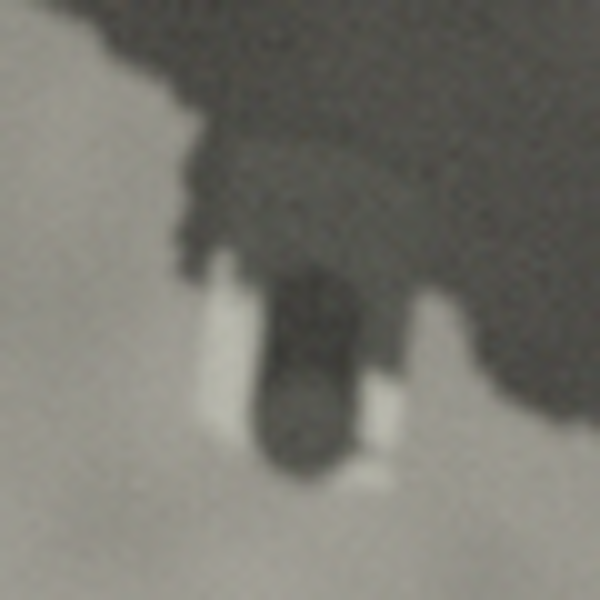

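Run:
```python
from h import *
d=np.load('last.npz'); c={k:d[k] for k in('intrinsics','k1','eye','attitude')}
o=observe();T=R.from_euler('xyz',o['ee_rot']).as_matrix()
for u,z in(((322,184),.092),((322.6,171.5),.042)):
    P=ray(c,u,z); print(P, 'tool',T.T@(P-o['eef_pos']))
```

```text
[ 0.50227154 -0.30655106  0.092     ] tool [-0.00089374 -0.0053063   0.10650147]
[ 0.50180512 -0.30698034  0.042     ] tool [-0.00027749 -0.00548181  0.15650138]
```

Emit:
{"name": "jog_arm", "arguments": {"rows": [[0.5,[-0.0005,-0.0055,0.03],0],[0.5,[0,0,0.04],0],[0.4,[0,0,0.04],0],[0.4,[0,0,0.02],0],[0.4,[0,0,0.01],0],[0.3,[0,0,0],0],[0.3,[0,0,0],0]], "force": 80}}

```text
time: 2.85
eef_pos: [0.5032, -0.3068, 0.06]
ee_rot: [-3.14, 0.001, -2.694]
contact_force: [-0.6, -0.4, -0.5]
finger_gap: 0.302
grip_force: 0.0
```

```bash
python3 look.py w2.png
```

```text
[ 0.5032 -0.3068  0.06  ] [-3.1397e+00  1.2000e-03 -2.6941e+00] [-2.070e-01  3.800e-02 -1.700e-01  1.000e-03 -1.361e+00 -9.160e-01] 0.3020995999830751 F [-0.64 -0.4  -0.46]
```

View pics/w2.png

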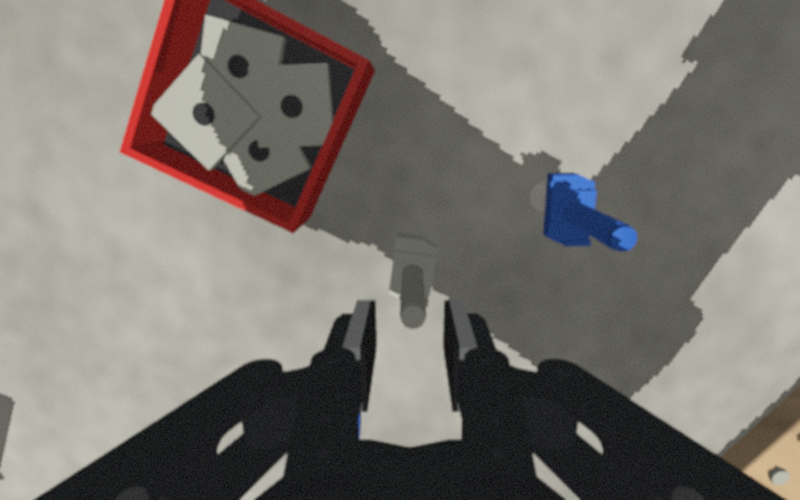

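The stud top is at (412,315), centred between the fingers. I check its fore-aft offset and the nut's yaw.

Run:
```python
from h import *
d=np.load('last.npz'); c={k:d[k] for k in('intrinsics','k1','eye','attitude')}
o=observe();T=R.from_euler('xyz',o['ee_rot']).as_matrix()
for u,z in(((413,315),.092),((405,262),.042),((397,234),.042),((438,247),.042),((390,290),.042),((437,237),.042)):
    P=ray(c,np.array(u)/1.25-.1,z); print(u,P.round(4), 'tool',(T.T@(P-o['eef_pos'])).round(4))
```

```text
(413, 315) [ 0.502  -0.3066  0.092 ] tool [ 0.0013  0.0007 -0.0316]
(405, 262) [ 0.4995 -0.3118  0.042 ] tool [ 0.0059 -0.0028  0.0184]
(397, 234) [ 0.4882 -0.3216  0.042 ] tool [ 0.0203 -0.0067  0.0184]
(438, 247) [ 0.4854 -0.3006  0.042 ] tool [0.0137 0.0134 0.0183]
(390, 290) [ 0.5163 -0.3123  0.042 ] tool [-0.0091 -0.0105  0.0184]
(437, 237) [ 0.4811 -0.3033  0.042 ] tool [0.0188 0.0128 0.0183]
```

Emit:
{"name": "jog_arm", "arguments": {"rows": [[0.1,[0.001,0,0.001],0],[0,[0,0,0],0],[0,[0,0,0],0],[0,[0,0,0],0],[0,[0,0,0],0],[0,[0,0,0],0]], "force": 80}}

```text
time: 3.5
eef_pos: [0.5018, -0.3065, 0.0575]
ee_rot: [-3.141, 0.0, -2.694]
contact_force: [0.3, 0.4, 2.4]
finger_gap: -0.001
grip_force: 1.2
```

```bash
python3 look.py w3.png
```

```text
[ 0.5018 -0.3065  0.0575] [-3.1414e+00  2.0000e-04 -2.6937e+00] [-0.208  0.038 -0.175  0.    -1.358 -0.915] -0.0009263187552750063 F [0.25 0.43 2.44]
```

View pics/w3.png

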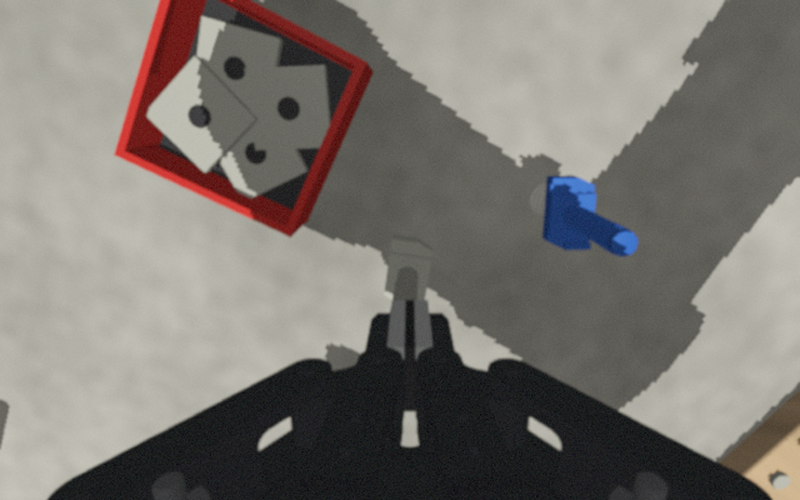

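The picture shows the fingers fully shut with the stud base at (407,270) running behind them, so the stud is not in the grip. I compose one view from both fixed cameras.

Run:
```python
from h import *
out=[]
for n in("scene","side"):
    c=camera_info(n); im=snapshot(n); u=pix(c,(.502,-.3065,.06)).round().astype(int)
    a=im[u[1]-38:u[1]+37,u[0]-25:u[0]+25]; out.append(cv2.resize(a[:,:,::-1],(400,600),interpolation=cv2.INTER_CUBIC))
cv2.imwrite('pics/both.png',np.hstack(out))
```

```text
(no output)
```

View pics/both.png

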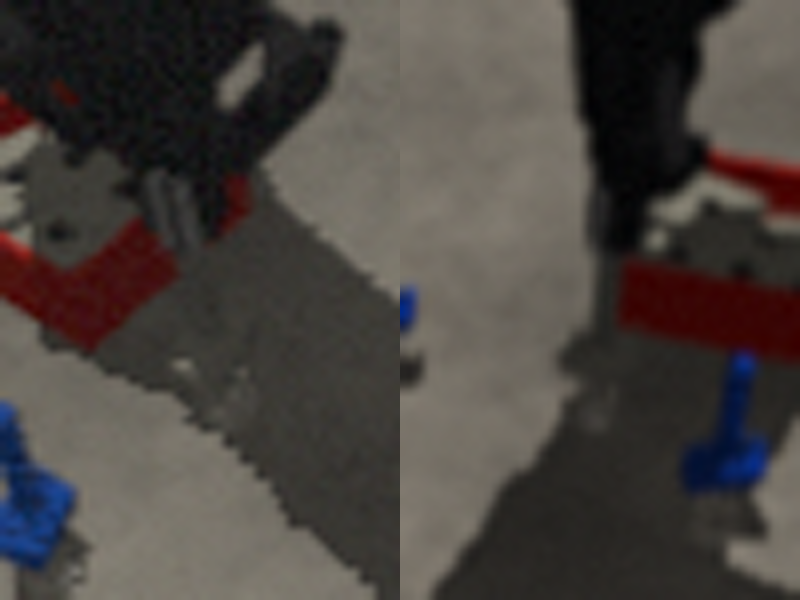

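Run:
```python
from h import *
o=observe();T=R.from_euler('xyz',o['ee_rot']).as_matrix();print(o['eef_pos'])
for n,q in(("scene",(192,252)),("side",(210,252))):
    c=camera_info(n); u=pix(c,(.502,-.3065,.06)).round()
    p=u-[25,38]+np.array(q)/8
    for z in(.0575,.075,.085,.092,.1): print(n,p,z,(T.T@(ray(c,p,z)-o['eef_pos'])).round(4)[:2])
c=camera_info("wrist")
for dx in(0,.011):
  for z in(0,-.013,-.02,-.035): print(dx,z,(pix(c,o['eef_pos']+T@np.array([dx,0,z]))*1.25).round())
```

```text
[ 0.50171892 -0.30650723  0.05734731]
scene [244.  130.5] 0.0575 [ 0.0238 -0.0105]
scene [244.  130.5] 0.075 [ 0.0081 -0.0031]
scene [244.  130.5] 0.085 [-0.0009  0.0011]
scene [244.  130.5] 0.092 [-0.0073  0.0041]
scene [244.  130.5] 0.1 [-0.0145  0.0074]
side [378.25 137.5 ] 0.0575 [ 0.013  -0.0358]
side [378.25 137.5 ] 0.075 [ 0.0056 -0.0146]
side [378.25 137.5 ] 0.085 [ 0.0014 -0.0024]
side [378.25 137.5 ] 0.092 [-0.0015  0.0061]
side [378.25 137.5 ] 0.1 [-0.0049  0.0158]
0 0 [411. 286.]
0 -0.013 [411. 297.]
0 -0.02 [411. 304.]
0 -0.035 [411. 321.]
0.011 0 [411. 263.]
0.011 -0.013 [411. 273.]
0.011 -0.02 [411. 279.]
0.011 -0.035 [411. 294.]
```

All three cameras agree that the shut fingertips really end about 30 mm above the reported TCP. They rest on the stud's top, which explains the 2.4 N upward. I open, go lower by feel and try again.

Emit:
{"name": "jog_arm", "arguments": {"rows": [[0.35,[0,0,0],0],[0.35,[0,0,0],0],[0.35,[0,0,0],0],[0.35,[0,0,0.006],0],[0.35,[0,0,0.006],0],[0.35,[0,0,0],0]], "force": 20}}

```text
time: 4.25
eef_pos: [0.5018, -0.3067, 0.0453]
ee_rot: [-3.141, -0.0, -2.694]
contact_force: [-0.3, 1.1, 8.5]
finger_gap: 0.347
grip_force: 4.3
```

Emit:
{"name": "jog_arm", "arguments": {"rows": [[0,[0,0,0],0],[0,[0,0,0],0],[0,[0,0,0],0],[0,[0,0,0],0]], "force": 20}}

```text
time: 4.65
eef_pos: [0.5026, -0.3071, 0.0467]
ee_rot: [-3.139, 0.001, -2.693]
contact_force: [-0.0, 0.4, 8.3]
finger_gap: 0.001
grip_force: 4.4
```

Emit:
{"name": "jog_arm", "arguments": {"rows": [[0.35,[0,0,0],0],[0.35,[0,0,0],0],[0.35,[0,0,0],0]]}}

```text
time: 4.95
eef_pos: [0.5024, -0.307, 0.0465]
ee_rot: [-3.14, 0.001, -2.694]
contact_force: [-0.8, 0.1, 8.1]
finger_gap: 0.353
grip_force: 4.0
```

Run:
```python
from h import *
o=observe(); print(o['eef_pos'],o['contact_force'],o['finger_gap'],o['grip_force'],o['ft_torque'])
out=[]
for n,z in(("scene",.05),("side",.05)):
    c=camera_info(n); im=snapshot(n); u=pix(c,(.502,-.3065,.06)).round().astype(int)
    a=im[u[1]-19:u[1]+19,u[0]-25:u[0]+25]; out.append(cv2.resize(a[:,:,::-1],(400,300),interpolation=cv2.INTER_CUBIC))
im=snapshot("wrist"); a=im[170:290,226:426]; b=cv2.resize(a[:,:,::-1],(500,300),interpolation=cv2.INTER_CUBIC)
m=im[:,:, ::-1]; m=cv2.resize(m,(300,188)); m=np.vstack([m,np.zeros((112,300,3),np.uint8)])
cv2.imwrite('pics/tri.png',np.vstack([np.hstack(out),np.hstack([b,m])]))
```

```text
[ 0.50240239 -0.30697015  0.04651377] [-0.82360588  0.14327909  8.09228722] 0.35290734476715785 4.004888534545898 [0.35139923 0.18547681 0.01033026]
```

View pics/tri.png

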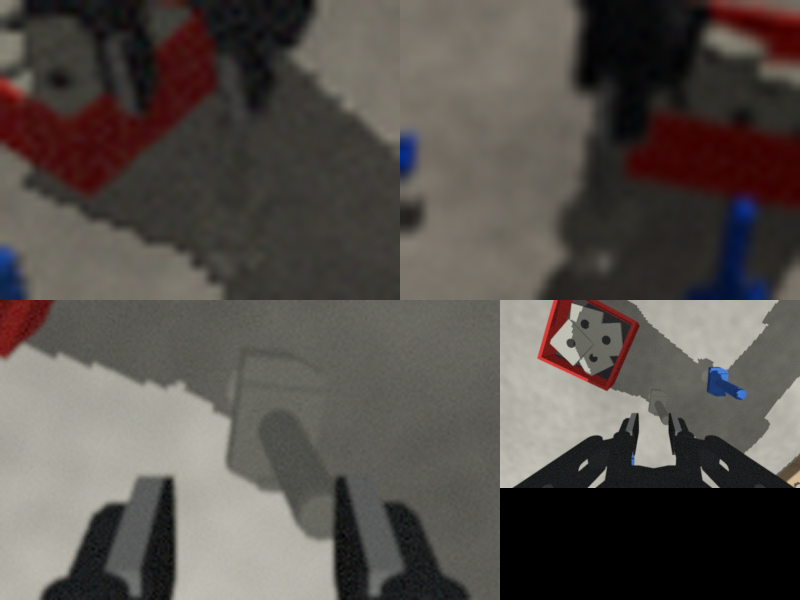

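The nut now leans with its stud top (crop (318,520)) under the right pad's tip, so the tips do end near the stud's top. I lift off so that it can stand upright.

Emit:
{"name": "jog_arm", "arguments": {"rows": [[0.35,[0,0,-0.006],0],[0.35,[0,0,-0.008],0],[0.5,[0,0,-0.012],0],[0.5,[0,0,0],0],[0.5,[0,0,0],0]]}}

```text
time: 5.6
eef_pos: [0.5016, -0.3063, 0.0709]
ee_rot: [3.141, 0.0, -2.694]
contact_force: [-0.2, 0.4, -0.7]
finger_gap: 0.502
grip_force: 0.0
```

Run:
```python
from h import *
o=observe(); print(o['eef_pos'],o['contact_force'],o['finger_gap'],o['grip_force'])
c=camera_info("wrist");T=R.from_euler('xyz',o['ee_rot']).as_matrix()
im=snapshot("wrist"); np.savez('last.npz',im=im,**{k:c[k] for k in('intrinsics','k1','eye','attitude')})
b=cv2.resize(im[120:300,207:447,::-1],None,fx=3.3,fy=3.3,interpolation=cv2.INTER_CUBIC)
cv2.imwrite('pics/w5.png',b)
for k in("nut_center","nut_groove"):
    for n in("wrist","scene","side"):
        if k=="nut_center" and n!="wrist": snapshot(n)
        cc=c if n=="wrist" else camera_info(n)
        for d in boxes_of(k,n)[:4]:
            P=w(cc,d["centre"]); print(k,n,round(d["conf"],2),P.round(4),'tool',(T.T@(P-o['eef_pos'])).round(4))
# nut silhouette axis: print gray profile
g=cv2.GaussianBlur(cv2.cvtColor(im,cv2.COLOR_RGB2GRAY),(3,3),0)
for v in range(170,270,4): print(v,' '.join('%3d'%x for x in g[v,296:366:2]))
```

```text
[ 0.50161566 -0.30627465  0.07093128] [-0.15040637  0.35965273 -0.74460623] 0.5019705279692694 0.0
nut_center wrist 0.58 [ 0.4373 -0.255   0.0399] tool [0.0358 0.074  0.0311]
nut_center wrist 0.56 [ 0.5029 -0.3154  0.0472] tool [ 0.0028 -0.0088  0.0237]
nut_center wrist 0.55 [ 0.5933 -0.3     0.0445] tool [-0.0854 -0.0341  0.0264]
nut_center scene 0.68 [ 0.4403 -0.2472  0.0481] tool [0.0297 0.0798 0.0228]
nut_center scene 0.47 [ 0.6005 -0.2985  0.0459] tool [-0.0925 -0.0358  0.025 ]
nut_center scene 0.44 [ 0.5028 -0.3043  0.0459] tool [-0.0019  0.0012  0.0251]
nut_center side 0.62 [ 0.5    -0.2949  0.0341] tool [-0.0034  0.0109  0.0368]
nut_center side 0.6 [ 0.4385 -0.243   0.0404] tool [0.0295 0.0843 0.0306]
nut_center side 0.43 [ 0.4551 -0.4014  0.0182] tool [ 0.0832 -0.0657  0.0527]
nut_groove wrist 0.84 [ 0.5943 -0.3032  0.041 ] tool [-0.0849 -0.0374  0.0299]
nut_groove wrist 0.71 [ 0.5044 -0.3101  0.0463] tool [-0.0009 -0.0046  0.0246]
nut_groove wrist 0.59 [ 0.4447 -0.2575  0.0414] tool [0.0302 0.0685 0.0296]
nut_groove scene 0.71 [ 0.5014 -0.305   0.0397] tool [-0.0003  0.0012
[... 3293 characters left out ...]
  98  98 100  97  97  99 131 171 179 178 177 178 176 177 177 175 175 174 172 172 170 170 168 166 167 168 168 169 169 170 169
254 175 171 147 115 103  99  99 102 119 153 173 177 178 177 177 177 176 177 177 176 175 174 174 173 173 172 172 171 172 172 171 171 170 170 169
258 176 175 176 175 172 170 171 173 176 177 177 177 176 176 176 177 176 176 176 177 176 175 175 175 174 174 175 174 174 174 173 173 171 171 169
262 177 177 176 177 178 179 180 179 179 178 178 178 176 175 174 175 175 175 177 176 177 177 176 176 176 176 177 175 174 173 172 172 171 171 171
266 178 177 177 179 180 181 182 181 180 180 178 177 177 175 174 175 175 176 176 176 176 176 176 175 176 176 176 174 175 173 172 172 172 172 174
```

Emit:
{"name": "jog_arm", "arguments": {"rows": [[0.5,[0,0,0],0],[0.5,[0,0,0],0],[0.5,[0,0,0],0],[0.5,[0,0,0],0]]}}

```text
time: 6.45
eef_pos: [0.5017, -0.3065, 0.0713]
ee_rot: [3.141, 0.0, -2.694]
contact_force: [-0.5, 0.2, -0.8]
finger_gap: 0.5
grip_force: 0.0
```

```bash
cat > prof.py <<'E'
from h import *
o=observe(); print(o['eef_pos'].round(4),o['contact_force'].round(2))
c=camera_info("wrist"); im=snapshot("wrist"); np.savez('last.npz',im=im,**{k:c[k] for k in('intrinsics','k1','eye','attitude')})
g=cv2.GaussianBlur(cv2.cvtColor(im,cv2.COLOR_RGB2GRAY),(3,3),0)
for v in range(184,266,4): print(v,' '.join('%3d'%x for x in g[v,292:352:2]))
E
python3 prof.py
```

```text
[ 0.5017 -0.3065  0.0713] [-0.54  0.23 -0.77]
184  90  88  88  87  86  87  86  86  87  87  86  86  87  88  90  91  92  93  95  96  91  94  93  95  95  95  96  95  94  94
188 118 128 108  92  87  87  87  87  88  90  94  93  90  90  88  86  85  82  86  87  89  95  97  95  95  94  95  96  94  93
192 168 167 166 160 119  90  88  87  87  94  99 100  99  98 100 100  99  99  99  98  97  92  88  87  91  94  96  95  95  93
196 166 165 165 165 164 148 107  90  89  94  98  98 100  99 100  98  99  99  98  99  99 100  99  97  94  90  94  95  94  93
200 162 164 163 164 165 164 134  93  90  99  97  96  95  95  94  93  92  93  93  92  96  97  98  97  98  94  93  94  94  94
204 162 162 163 164 165 161 145 122 104  99  99 100  98  98  98  98  98  99  98  99 100  99  97  97  95  91  92  92  92  92
208 162 162 165 166 167 169 172 170 138 102 100  98  98  96  91  89  91  93  97  98  98  99  98  98  96  89  90  90  91  91
212 164 164 166 167 170 172 174 169 128  99 100  97  86  77  76  76  78  77  78  90  98  98  99  99  93  87  87  88  90  89
216 165 166 167 170 171 174 174 162 116  99 100  90  79  76  7
[... 849 characters left out ...]
  99 100 101 101  97  87  93 152 175 174 174 173 174 174 173 172 170 168 166 164
248 173 174 173 173 172 172 162 119  99  99  98  99  99  99 100  99 122 168 176 175 175 174 174 174 172 172 170 169 166 164
252 176 175 174 173 174 174 172 147 110  97  99 100  99  97 101 127 167 177 176 176 175 175 175 174 173 173 172 171 170 170
256 176 176 175 175 174 174 175 175 168 153 137 128 128 140 162 174 175 175 176 177 177 177 176 174 175 174 174 173 174 173
260 177 177 176 176 175 175 176 177 178 178 177 177 177 177 175 175 174 175 175 176 176 177 176 176 176 175 175 176 177 176
264 179 178 177 177 176 177 179 180 180 180 180 178 177 176 175 175 174 174 175 176 177 177 177 176 176 176 177 177 177 176
```

Emit:
{"name": "jog_arm", "arguments": {"rows": [[0.5,[0,0,0],0],[0.5,[0,0,0],0],[0.5,[0,0,0],0],[0.5,[0,0,0],0],[0.5,[0,0,0],0]]}}

```text
time: 7.0
eef_pos: [0.5017, -0.3065, 0.0713]
ee_rot: [3.141, -0.0, -2.694]
contact_force: [-1.1, -0.3, -0.6]
finger_gap: 0.501
grip_force: 0.0
```

```bash
python3 prof.py
```

```text
[ 0.5017 -0.3065  0.0713] [-1.1  -0.25 -0.61]
184  88  87  87  86  85  85  85  86  86  88  89  90  87  85  85  86  87  88  89  90  89  90  92  95  94  95  95  95  93  93
188 116 128 108  91  87  87  87  87  87  88  90  91  94  98  97  96  95  94  92  91  89  86  88  88  89  93  95  95  94  94
192 167 168 165 158 119  89  85  88  88  89  91  89  97  99  98 100  99  99  98  98  99 100 100  98  95  90  90  92  92  95
196 166 165 165 164 163 157 142 120  97  91  90  92  93  96  96  97  97  97  98  99  99  99  99  99  98 100  98  96  94  91
200 163 163 162 165 165 166 167 160 119  90  89  94  98  99  98  98  96  97  97  96  96  94  94  93  94  94  94  95  94  94
204 163 161 162 164 164 166 168 169 164 147 123 102  98  98  98  98  97  97  98  97  97  96  98  98  99  99  99  96  93  91
208 162 162 163 166 166 169 171 173 173 174 164 122 100  99  98  96  91  83  80  81  86  92  98  99  98 101  99  93  92  93
212 164 164 165 167 170 172 174 175 176 174 156 110  98  98  94  81  76  75  77  75  76  77  89  98  99 100  98  92  90  90
216 166 166 168 170 171 174 175 176 176 174 145 105  97  98  9
[... 849 characters left out ...]
 176 178 179 172 136 103 100 100 100  99  99  99  98 113 151 169 170 168 165 164
248 173 173 173 173 172 172 172 173 173 174 175 176 178 176 158 121 101  98  99  98  99  99 103 133 163 170 170 168 167 164
252 176 175 175 174 174 173 173 172 173 174 176 176 176 177 176 163 137 115 105 102 105 122 149 167 173 172 172 171 169 169
256 176 176 177 176 174 175 174 174 176 177 176 176 177 177 177 176 175 174 173 173 175 176 176 175 175 175 174 174 173 173
260 178 177 177 176 176 175 176 177 177 178 179 177 176 176 175 174 174 175 175 177 176 176 177 177 176 175 175 176 176 176
264 179 178 177 176 176 177 179 179 180 181 179 178 176 176 175 175 175 174 174 176 176 176 175 175 176 176 176 175 177 176
```

Emit:
{"name": "jog_arm", "arguments": {"rows": [[0.5,[0,0,0],0],[0.5,[0,0,0],0],[0.5,[0,0,0],0]]}}

```text
time: 7.35
eef_pos: [0.5016, -0.3065, 0.0712]
ee_rot: [3.141, -0.0, -2.694]
contact_force: [-0.6, 0.2, 0.9]
finger_gap: 0.497
grip_force: 0.0
```

```bash
cat > stud.py <<'E'
from h import *
o=observe(); c=camera_info("wrist"); im=snapshot("wrist");T=R.from_euler('xyz',o['ee_rot']).as_matrix()
g=cv2.GaussianBlur(cv2.cvtColor(im,cv2.COLOR_RGB2GRAY),(3,3),0)
for v in range(208,258,4): print(v,' '.join('%3d'%x for x in g[v,304:352:2]))
for u,z in(((330,243.5),.092),((329.5,213),.042)):print((T.T@(ray(c,u,z)-o['eef_pos'])).round(4))
E
python3 stud.py
```

```text
208 171 173 169 133 101  99  98  97  95  89  86  86  92  95  97  99 100 100 100  97  91  90  89  92
212 175 175 167 125 100  98  96  84  74  74  76  75  76  76  89  97  99 100  98  93  89  90  90  90
216 175 176 161 113  99  99  92  80  76  76  76  77  75  75  81  96 100 101  96  90  89  90  90  90
220 175 176 151 106  99  97  84  76  77  77  75  76  77  76  85  97 100  99 107 101  89  89  88  90
224 175 173 149 115 102  92  80  77  76  76  75  77  76  78  88  97  98 109 152 155 115  96  90  89
228 172 176 187 192 181 125  79  75  76  75  76  77  76  77  90  99  99 123 163 171 171 166 154 135
232 167 169 172 177 164  99  76  76  75  76  77  76  76  78  94 100 104 142 170 171 170 169 171 170
236 166 167 169 167 127  81  77  78  78  79  77  77  75  78  89  92 104 156 172 172 170 169 169 169
240 167 169 171 157 101  85  91  96  98  96  90  83  79 101 134 131 140 167 173 172 170 168 167 165
244 170 172 171 140  99 100  98  99 100 100 100  98  90 128 170 174 174 173 174 172 170 168 167 164
248 173 173 173 154 108  98 100  99  99  98 100  99 109 154 173 174 174 173 173 172 170 169 166 165
252 173 173 173 171 144 109  99  97  97  97  98 115 156 175 175 175 175 174 173 173 172 170 169 170
256 175 176 176 176 177 172 162 151 148 153 164 173 176 177 176 176 175 174 175 173 174 173 173 173
[ 0.0002  0.0006 -0.0208]
[-0.0007  0.0006  0.0292]
```

The nut rocks slowly about upright, centred within a few millimetres. I descend with a wide opening and close at reported z of about 0.026.

Emit:
{"name": "jog_arm", "arguments": {"rows": [[0.5,[0,0,0.015],0],[0.5,[0,0,0.015],0],[0.5,[0,0,0.008],0],[0.5,[0,0,0.007],0],[0.5,[0,0,0],0]]}}

```text
time: 7.9
eef_pos: [0.5008, -0.3062, 0.0246]
ee_rot: [3.14, -0.002, -2.694]
contact_force: [0.5, 0.1, 0.8]
finger_gap: 0.503
grip_force: 0.0
```

Emit:
{"name": "jog_arm", "arguments": {"rows": [[0.2,[0,0,0],0],[0.1,[0,0,0],0],[0,[0,0,0],0],[0,[0,0,0],0],[0,[0,0,0],0],[0,[0,0,0],0]], "force": 40}}

```text
time: 8.5
eef_pos: [0.502, -0.3066, 0.0267]
ee_rot: [-3.141, 0.001, -2.694]
contact_force: [0.9, 0.1, 2.4]
finger_gap: 0.101
grip_force: 39.0
```

Gripped: opening 0.10 matches the 10 mm stud. I firm the grip and lift.

Emit:
{"name": "jog_arm", "arguments": {"rows": [[0,[0,0,0],0],[0,[0,0,-0.01],0],[0,[0,0,-0.02],0],[0,[0,0,-0.03],0],[0,[0,0,-0.04],0],[0,[0,0,-0.02],0],[0,[0,0,0],0],[0,[0,0,0],0]], "force": 90}}

```text
time: 9.3
eef_pos: [0.5015, -0.3062, 0.1462]
ee_rot: [3.141, 0.0, -2.694]
contact_force: [0.3, 0.4, -1.4]
finger_gap: 0.089
grip_force: 87.9
```

Run:
```python
from h import *
o=observe(); print(o['eef_pos'],o['joint_positions'].round(3),o['contact_force'],o['grip_force'])
c=camera_info("wrist");T=R.from_euler('xyz',o['ee_rot']).as_matrix()
im=snapshot("wrist"); np.savez('held.npz',im=im,**{k:c[k] for k in('intrinsics','k1','eye','attitude')})
for k in("nut_center","nut_groove"):
    for d in boxes_of(k,"wrist")[:3]: P=w(c,d["centre"]); print(k,round(d["conf"],2),'tool',(T.T@(P-o['eef_pos'])).round(4))
g=cv2.cvtColor(im,cv2.COLOR_RGB2GRAY)
for v in range(164,266,4): print(v,' '.join('%3d'%x for x in g[v,296:366:2]))
```

```text
[ 0.50154731 -0.30615523  0.14617255] [-2.080e-01  8.000e-03 -4.200e-02 -1.000e-03 -1.521e+00 -9.150e-01] [ 0.33183921  0.38762706 -1.40280433] 87.87222146987915
nut_center 0.89 tool [ 0.0067 -0.003  -0.0212]
nut_center 0.83 tool [-0.0816 -0.044   0.1034]
nut_center 0.63 tool [0.0363 0.072  0.1052]
nut_groove 0.9 tool [ 0.0025  0.0038 -0.0157]
nut_groove 0.83 tool [0.0318 0.0725 0.1028]
nut_groove 0.59 tool [-0.0804 -0.047   0.1035]
164 157 156 155 151 139 113  85  76  79  81  78  83  84  84  84  82  83  84  84  86  86  85  84  84  84  83  83  86  85  88  87  85  85  81  85
168 157 156 156 155 155 154 135 106  83  75  78  86  81  84  85  79  84  85  85  86  87  86  87  83  86  85  79  83  82  84  84  82  80  84  88
172 157 154 155 152 151 153 152 155 155 151 129  94  82  88  87  86  81  79  84  89  85  86  86  85  85  84  83  83  81  84  80  83  78  84  84
176 151 150 154 149 152 153 151 156 158 159 161 157 141 113  89  83  83  88  83  83  84  86  86  83  86  84  83  83  79  81  84  83  80  83  79
180 151 151 149 149 149 150 155 159 158 158 159 163 162 160 159 124  87  78  84  83  83
[... 2380 characters left out ...]
 120  74  81  74  77  72  45  20  54  64  66  68  67  69  68  64  29  10  59  81  78  79  77  86 151 163 164 161 165 166 165
252  27  27  21  40  72  77  78  80  79  67  26  23  54  62  65  71  68  66  66  70  34  21  51  78  77  76  78  79  58  27  28  25  23  68 132
256  23  22  22  50  75  81  79  81  81  74  22  20  57  68  65  63  76  72  65  68  40  20  47  78  82  82  77  85  69  27  17  20  22  22  21
260  28  30  28  65  79  79  79  83  81  63  18  27  64  63  72  69  66  68  69  63  50  17  42  72  80  77  78  80  75  42  16  30  24  25  31
264  24  28  36  74  82  76  77  80  80  46  18  32  64  64  67  70  63  69  70  70  50  12  31  72  76  82  79  83  79  57  29  23  28  28  25
```

Run:
```python
from h import *
d=np.load('held.npz'); c={k:d[k] for k in('intrinsics','k1','eye','attitude')}
g=cv2.GaussianBlur(cv2.cvtColor(d['im'],cv2.COLOR_RGB2GRAY),(3,3),0).astype(float)
o=observe();T=R.from_euler('xyz',o['ee_rot']).as_matrix()
L=[];Rr=[]
def cross(row,a,b):
    s=g[row,a:b] if a<b else g[row,b:a]
    i=np.where((s[:-1]-123)*(s[1:]-123)<0)[0]
    return None if len(i)==0 else min(a,b)+i[0]+(s[i[0]]-123)/(s[i[0]]-s[i[0]+1])
z=o['eef_pos'][2]+.0155
for row in range(212,238,2):
    l=cross(row,298,322)
    if l: L.append((T.T@(ray(c,(l,row),z)-o['eef_pos']))[:2])
for row in range(220,238,2):
    l=cross(row,340,362)
    if l: Rr.append((T.T@(ray(c,(l,row),z)-o['eef_pos']))[:2])
for E in(L,Rr):
    E=np.array(E)*1000; p=np.polyfit(E[:,0],E[:,1],1); print('slope deg',np.degrees(np.arctan(p[0])),'y at x=0',p[1],'rms',np.std(E[:,1]-np.polyval(p,E[:,0])),E[[0,-1]].round(1))
```

```text
slope deg 7.682240280516577 y at x=0 -10.965875584497654 rms 0.031283771781125604 [[ 14.4  -9. ]
 [  2.1 -10.7]]
slope deg 6.067573327642307 y at x=0 10.063522004554473 rms 0.059148024031436056 [[10.  11.1]
 [ 0.9 10.1]]
```

The nut is held squarely: its long axis lies 7° clockwise of tool x. I move over the mark, then turn to align.

Emit:
{"name": "jog_arm", "arguments": {"rows": [[0,[-0.0186,0.0376,0],0],[0,[-0.0186,0.0376,0],0],[0,[-0.0186,0.0376,0],0],[0,[-0.0186,0.0376,0],0],[0,[-0.0186,0.0376,0],0],[0,[-0.0186,0.0376,0],0],[0,[-0.0186,0.0376,0],0],[0,[-0.0186,0.0376,0],0],[0,[-0.0186,0.0376,0],0],[0,[-0.0186,0.0376,0],0],[0,[0,0,0],0]]}}

```text
time: 10.55
eef_pos: [0.5056, 0.1167, 0.1446]
ee_rot: [3.141, -0.002, -2.689]
contact_force: [-0.9, -1.1, -1.0]
finger_gap: 0.088
grip_force: 88.0
```

Emit:
{"name": "jog_arm", "arguments": {"rows": [[0,[0,0,0],-7.75],[0,[0,0,0],-7.75],[0,[0,0,0],-7.75],[0,[0,0,0],-7.75],[0,[0,0,0],-7.75],[0,[0,0,0],-7.75],[0,[0,0,0],-7.75],[0,[0,0,0],-7.75],[0,[0,0,0],0],[0,[0,0,0],0]]}}

```text
time: 11.55
eef_pos: [0.5063, 0.1126, 0.1456]
ee_rot: [3.141, -0.001, -1.616]
contact_force: [0.1, -0.3, -1.2]
finger_gap: 0.088
grip_force: 88.1
```

Run:
```python
from h import *
o=observe(); c=camera_info("wrist"); im=snapshot("wrist"); np.savez('mk.npz',im=im,pos=o['eef_pos'],rot=o['ee_rot'],**{k:c[k] for k in('intrinsics','k1','eye','attitude')})
print(o['eef_pos'],o['ee_rot'],o['joint_positions'].round(3),o['contact_force'],o['finger_gap'])
cv2.imwrite('pics/mk.png',cv2.resize(im[:,:,::-1],None,fx=1.25,fy=1.25,interpolation=cv2.INTER_CUBIC))
h=cv2.cvtColor(im,cv2.COLOR_RGB2HSV); m=cv2.inRange(h,(3,140,80),(13,255,255))
N,l,s,ce=cv2.connectedComponentsWithStats(m)
for i in range(1,N):
    if s[i,4]>5: print(s[i],ce[i].round(1),ray(c,ce[i],.059).round(4))
```

```text
[0.50626806 0.11260538 0.1456407 ] [ 3.14050465e+00 -6.01870454e-04 -1.61559595e+00] [ 0.607 -0.177 -0.217 -0.    -1.532 -0.652] [ 0.14650193 -0.34390082 -1.18918926] 0.08788022202120213
[300 188   9   5  42] [303.9 190. ] [0.5269 0.1109 0.059 ]
[342 191   8   7  44] [345.6 194.1] [0.4926 0.1161 0.059 ]
```

View pics/mk.png

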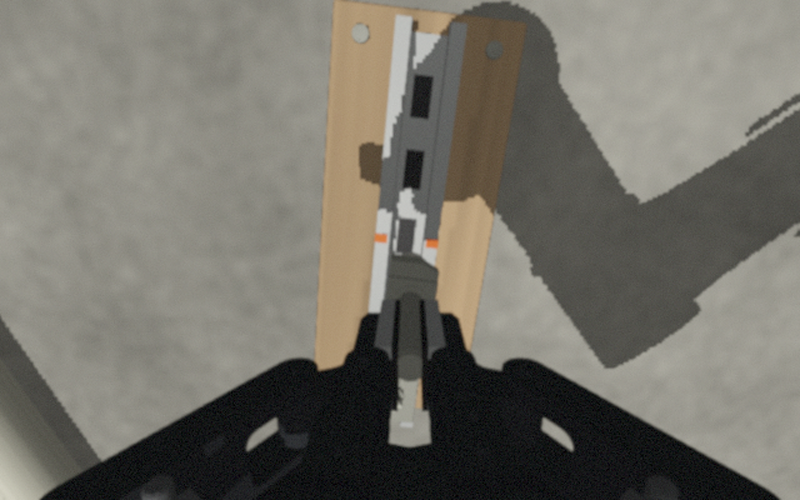

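The picture shows the slot under the held nut, with orange lines at (380,238) and (432,243), about 1 cm beyond the nut's far end, and the channel running near-vertically. I fit its edges numerically.

Run:
```python
from h import *
d=np.load('mk.npz'); c={k:d[k] for k in('intrinsics','k1','eye','attitude')}
g=cv2.cvtColor(d['im'],cv2.COLOR_RGB2GRAY)
ls=cv2.createLineSegmentDetector(0).detect(g)[0][:,0]
for l in ls:
    a,b=l[:2],l[2:]
    if np.hypot(*(a-b))<22 or min(a[0],b[0])<235 or max(a[0],b[0])>430: continue
    A,B=ray(c,a,.059),ray(c,b,.059); v=B-A; 
    if v[1]<0: v=-v
    ang=np.degrees(np.arctan2(v[1],v[0]))
    if not 90-9<ang+0<110 and not 70<ang<110: continue
    t=np.array([np.cos(np.radians(81.3)),np.sin(np.radians(81.3))]); n=np.array([t[1],-t[0]])
    M=np.array([.5075,.1135]); off=lambda P:((P[:2]-M)@n*1000).round(1); al=lambda P:((P[:2]-M)@t*1000).round(0)
    print(l.round(),'ang',ang.round(2),'across',off(A),off(B),'along',al(A),al(B),'len',(np.linalg.norm(v)*1000).round())
    # also z=.018 angle
    A,B=ray(c,a,.018),ray(c,b,.018); print('    z18 across',off(A),off(B))
M=d['pos'];print('tcp across',(M[:2]-[.5075,.1135])@n*1000)
```

```text
[337. 328. 335. 241.] ang 89.09 across -23.8 -11.6 along 132.0 43.0 len 90.0
    z18 across -28.8 -14.7
[366. 254. 372. 280.] ang 102.01 across -39.7 -49.1 along 53.0 78.0 len 27.0
    z18 across -47.3 -58.1
[312. 322. 310. 353.] ang 83.94 across 0.7 -1.0 along 128.0 163.0 len 36.0
    z18 across -0.5 -2.4
[319. 241. 318. 318.] ang 86.43 across 2.7 -4.3 along 44.0 123.0 len 79.0
    z18 across 1.8 -6.3
[344. 353. 342. 326.] ang 91.52 across -33.8 -28.2 along 160.0 129.0 len 32.0
    z18 across -40.4 -33.9
[332. 177. 329. 201.] ang 79.92 across -2.6 -2.1 along -13.0 8.0 len 21.0
    z18 across -4.3 -3.7
[316.  12. 305. 127.] ang 80.95 across 22.6 23.1 along -132.0 -51.0 len 82.0
    z18 across 24.8 25.4
[305. 249. 314. 171.] ang 80.61 across 14.0 13.2 along 54.0 -17.0 len 71.0
    z18 across 14.9 13.9
[317. 201. 320. 176.] ang 80.46 across 8.1 7.8 along 8.0 -13.0 len 21.0
    z18 across 8.1 7.7
[323.  74. 329.  14.] ang 81.07 across 13.2 13.1 along -91.0 -132.0 len 41.0
    z18 across 14.0 13.8
[336. 199. 341. 172.] ang 78.76 across -7.7 -8.8 along 6.0 -18.0 len 24.0
    z18 across -1
[... 843 characters left out ...]
ross 23.0 23.5 along 5.0 53.0 len 48.0
    z18 across 25.3 25.8
[356. 276. 352. 252.] ang 98.25 across -34.2 -27.1 along 75.0 52.0 len 24.0
    z18 across -40.8 -32.6
[302. 253. 299. 276.] ang 77.93 across 16.0 17.3 along 58.0 80.0 len 23.0
    z18 across 17.2 18.7
[256. 199. 253. 271.] ang 81.24 across 58.5 58.6 along 13.0 80.0 len 67.0
    z18 across 66.3 66.4
[260. 126. 256. 196.] ang 81.15 across 58.3 58.4 along -48.0 9.0 len 57.0
    z18 across 66.0 66.2
[375. 277. 393. 174.] ang 81.12 across -51.3 -51.6 along 74.0 -21.0 len 95.0
    z18 across -60.6 -61.0
[267.   2. 266.  24.] ang 80.31 across 57.7 57.9 along -135.0 -120.0 len 15.0
    z18 across 65.4 65.7
tcp across -1.082445225751518
```

Emit:
{"name": "jog_arm", "arguments": {"rows": [[0,[-0.0007,-0.0031,0.01],-0.6],[0,[0,0,0.02],0],[0,[0,0,0.015],0],[0,[0,0,0.005],0],[0,[0,0,0],0],[0,[0,0,0],0],[0,[0,0,0],0]]}}

```text
time: 12.3
eef_pos: [0.5102, 0.1137, 0.0973]
ee_rot: [-3.14, 0.001, -1.601]
contact_force: [0.3, -0.1, -0.8]
finger_gap: 0.081
grip_force: 88.1
```

```bash
cat > rel.py <<'E'
from h import *
import sys
P0=[observe()['eef_pos']]
o=observe(); c=camera_info("wrist"); im=snapshot("wrist"); o2=observe()
np.savez('mk.npz',im=im,pos=o['eef_pos'],rot=o['ee_rot'],**{k:c[k] for k in('intrinsics','k1','eye','attitude')})
pos=o['eef_pos']; yaw=o['ee_rot'][2]; print(pos.round(4),'yaw',np.degrees(yaw).round(2),o['contact_force'].round(2),'zfoot',(pos[2]-.0265).round(4))
T=R.from_euler('xyz',o['ee_rot']).as_matrix()
g=cv2.cvtColor(im,cv2.COLOR_RGB2GRAY)
ls=cv2.createLineSegmentDetector(0).detect(g)[0][:,0]
a0=np.radians(81.1);t=np.array([np.cos(a0),np.sin(a0)]);n=np.array([t[1],-t[0]])
for l in ls:
    if np.hypot(*(l[:2]-l[2:]))<14 : continue
    r=[]
    for z in(.059,pos[2]+.0155,.018):
        A,B=ray(c,l[:2],z),ray(c,l[2:],z); v=(B-A)[:2]
        if v@t<0: v=-v
        r.append((np.degrees(np.arctan2(v[1],v[0]))-81.1,(A[:2]-pos[:2])@n*1000,(B[:2]-pos[:2])@n*1000,(A[:2]-pos[:2])@t*1000,(B[:2]-pos[:2])@t*1000))
    if abs(r[0][0])>9 or min(abs(r[0][1]),abs(r[2][1]))>66: continue
    print(l.round(),'| z59',np.round(r[0],1),'| nut',np.round(r[1],1),'| b18',np.round(r[2][:3],1))
h=cv2.cvtColor(im,cv2.COLOR_RGB2HSV); m=cv2.inRange(h,(3,140,80),(13,255,255))
N,l,s,ce=cv2.connectedComponentsWithStats(m)
for i in range(1,N):
    if s[i,4]>12: P=ray(c,ce[i],.059)[:2]-pos[:2]; print('orange',s[i],'across',(P@n*1000).round(1),'along',(P@t*1000).round(1))
E
python3 rel.py
```

```text
[0.5102 0.1137 0.0973] yaw -91.75 [ 0.27 -0.07 -0.75] zfoot 0.0708
[337. 327. 336. 241.] | z59 [  8.8 -18.2  -7.2  94.   22.5] | nut [  8.8 -11.   -2.8  52.3  -1.2] | b18 [  8.8 -23.7 -10.6]
[282. 280. 289. 251.] | z59 [-7.2 27.7 24.6 58.7 34.6] | nut [-7.2 23.3 21.  25.9  7.8] | b18 [-7.2 31.  27.3]
[311. 336. 310. 353.] | z59 [  3.3   1.   -0.  104.6 121.3] | nut [ 3.3  3.3  2.6 60.2 72.8] | b18 [ 3.3 -0.8 -2. ]
[321. 202. 324. 186.] | z59 [ -1.2   6.3   6.1  -4.6 -16.2] | nut [ -1.2   7.3   7.1 -21.5 -30.2] | b18 [-1.2  5.5  5.3]
[308. 238. 315. 192.] | z59 [ -1.7  12.1  11.1  23.1 -11.3] | nut [ -1.7  11.7  10.9  -0.8 -26.5] | b18 [-1.7 12.5 11.2]
[351. 210. 349. 236.] | z59 [  4.5 -14.3 -15.9  -1.7  17.6] | nut [  4.5  -8.1  -9.3 -19.4  -4.9] | b18 [  4.5 -19.1 -20.9]
[333.  48. 339.   0.] | z59 [  -0.2   11.    10.9 -101.6 -127.4] | nut [  -0.2   10.8   10.7  -94.1 -113.4] | b18 [-0.2 11.1 11. ]
[332. 306. 328. 330.] | z59 [ -0.1 -11.2 -11.2  75.7  97.4] | nut [-0.1 -5.8 -5.8 38.6 54.8] | b18 [ -0.1 -15.4 -15.3]
[342.   8. 342.  29.] | z59 [   8.4    8.6    6.9 -123.6 -112.4] |
[... 2300 characters left out ...]
[ -0.7  20.4  20.7 -49.6 -27.4] | nut [ -0.7  17.9  18.1 -55.2 -38.5] | b18 [-0.7 22.3 22.7]
[389. 290. 406. 207.] | z59 [ -0.1 -51.6 -51.7  56.7  -8.4] | nut [ -0.1 -36.  -36.1  24.4 -24.3] | b18 [ -0.1 -63.4 -63.6]
[362.  95. 373.  16.] | z59 [  -0.2  -10.2  -10.4  -77.4 -122. ] | nut [  -0.2   -5.    -5.2  -76.  -109.4] | b18 [ -0.2 -14.1 -14.3]
[256.  91. 255. 118.] | z59 [  0.2  54.9  54.9 -71.5 -54.7] | nut [  0.2  43.7  43.7 -71.6 -59. ] | b18 [ 0.2 63.5 63.4]
[355. 246. 359. 219.] | z59 [ -0.1 -21.1 -21.1  24.7   4.6] | nut [ -0.1 -13.2 -13.2   0.4 -14.6] | b18 [ -0.1 -27.1 -27.1]
orange [300 204  11   7  66] across 16.8 along -0.0
orange [349 209  12   8  79] across -17.3 along -0.3
```

```bash
cat > nutfit.py <<'E'
from h import *
d=np.load('mk.npz'); c={k:d[k] for k in('intrinsics','k1','eye','attitude')}; pos=d['pos']
g=cv2.cvtColor(d['im'],cv2.COLOR_RGB2GRAY)
for v in range(196,240,4): print(v,' '.join('%3d'%x for x in g[v,298:362:2]))
a0=np.radians(81.1);t=np.array([np.cos(a0),np.sin(a0)]);n=np.array([t[1],-t[0]])
gf=cv2.GaussianBlur(g,(3,3),0).astype(float)
for nm,a,b in(('L',302,320),('R',340,358)):
    E=[]
    for row in range(212,238):
        gr=np.gradient(gf[row,a:b]); gr=-gr if nm=='L' else gr; i=int(np.argmax(gr)); 
        if 0<i<len(gr)-1:
            den=gr[i-1]-2*gr[i]+gr[i+1]; u=a+i+.5*(gr[i-1]-gr[i+1])/den
            P=ray(c,(u,row),pos[2]+.0155)[:2]-pos[:2]; E.append((P@t*1000,P@n*1000,gr[i]))
    E=np.array(E); 
    k=np.ones(len(E),bool)
    for _ in range(4):
        p=np.polyfit(E[k,0],E[k,1],1); r=abs(E[:,1]-np.polyval(p,E[:,0])); k=r<max(.15,2*np.median(r))
    print(nm,'deg',np.degrees(np.arctan(-p[0])).round(2),'across at 0',p[1].round(2),k.sum(),len(E)); print(E[::3].round(1).tolist())
E
python3 nutfit.py
```

```text
196 156 154 136 127 127 131 163 195 187 103 108 182 126  75  77  71  78  68  71  79 165 151 127 130 121  80  97 100  98  98  99  99
200 153 162 198 199 199 198 199 199 178 105 109 169  96  79  78  75  74  76  74  98 188 201 200 201 183  96  98  98 101  99  98  97
204 148 149 150 149 148 149 153 173 100  71  78  98  77  75  82  84  86  83  83 114 188 199 198 198 159  95  98  97  99 100  96 104
208 147 149 148 149 144 146 155 161  83  74  73  68  71  72  66  67  65  62  67  67  81 142 189 184 105  96  97 104 105 107 108 124
212 148 190 198 196 195 194 191 142  80  85  85  81  78  80  84  84  85  84  84  78  81  79  70  81  74  90 135 143 144 144 146 157
216 156 194 201 198 199 199 191 124  79  83  84  83  82  82  84  82  80  82  82  80  82  81  83  87  80  71 112 163 164 160 153 165
220 162 199 199 198 198 200 186  91  71  76  74  81  82  80  82  83  80  82  84  86  78  83  80  79  81  84 129 192 195 198 191 177
224 171 197 200 200 199 201 167  85  82  81  81  80  77  87  80  76  75  76  79  74  75  77  74  77  76  82 150 195 194 194 187 174
228 183 200 199 199 198 197 143  84  83  84  83  81  83  80  79  83  80  81  81  83  83  80  83  77  83  85 156 196 197 194 179 174
232 190 199 199 198 199 191 117  83  85  84  79  82  82  84  82  78  79  80  84  80  85  86  81  80  79  97 181 195 195 191 176 173
236 195 198 197 198 199 179  91  77  79  83  78  76  62  61  60  67  62  63  65  77  85  82  81  80  83 134 193 195 193 186 172 175
L deg -0.89 across at 0 11.49 26 26
[[-15.6, 11.3, 33.0], [-13.9, 11.2, 36.0], [-12.2, 11.4, 34.5], [-10.6, 11.3, 39.0], [-8.9, 11.3, 34.5], [-7.2, 11.4, 35.0], [-5.5, 11.4, 35.5], [-3.8, 11.5, 33.5], [-2.0, 11.5, 36.5]]
R deg 1.87 across at 0 -9.26 20 26
[[-17.9, -7.6, 18.5], [-16.4, -8.2, 25.0], [-14.8, -8.8, 32.5], [-13.1, -8.8, 35.0], [-11.4, -8.9, 34.0], [-9.8, -9.1, 33.5], [-8.1, -9.1, 34.0], [-6.4, -9.1, 33.0], [-4.6, -9.0, 34.5]]
```

Emit:
{"name": "jog_arm", "arguments": {"rows": [[0,[0,0.0012,0],0],[0,[0,0,0.005],0],[0,[0,0,0.01],0],[0,[0,0,0.01],0],[0,[0,0,0.007],0],[0,[0,0,0.005],0],[0,[0,0,0],0],[0,[0,0,0],0]]}}

```text
time: 13.15
eef_pos: [0.5086, 0.1136, 0.0594]
ee_rot: [-3.141, -0.0, -1.601]
contact_force: [-0.1, -0.2, -1.2]
finger_gap: 0.088
grip_force: 88.1
```

```bash
sed -i 's/.0155/.0146/' rel.py nutfit.py; python3 rel.py | grep -E "yaw|orange|z59 \[ *-?[0-2]\.?[0-9]* "; python3 nutfit.py
```

```text
[0.5086 0.1136 0.0594] yaw -91.74 [-0.09 -0.15 -1.17] zfoot 0.0329
[367. 206. 363. 239.] | z59 [  1.6 -19.1 -19.7 -17.6   2.9] | nut [  1.6 -16.6 -17.1 -22.2  -3.4] | b18 [  1.6 -26.  -26.7]
[334. 313. 328. 354.] | z59 [-0.6 -9.9 -9.6 54.8 86.7] | nut [-0.6 -8.2 -7.9 44.  73.2] | b18 [ -0.6 -14.7 -14.3]
[329.  52. 335.   0.] | z59 [  -0.5   12.7   12.5  -94.4 -117.3] | nut [  -0.5   12.5   12.3  -92.5 -113.4] | b18 [-0.5 13.2 12.9]
[334.  87. 339.  43.] | z59 [  0.1   8.1   8.1 -78.2 -99. ] | nut [  0.1   8.3   8.3 -77.6 -96.6] | b18 [0.1 7.5 7.6]
[291. 228. 296. 195.] | z59 [ -2.2  22.4  21.7   1.4 -18.5] | nut [ -2.2  21.4  20.7  -4.8 -23.1] | b18 [-2.2 25.2 24.3]
[348. 128. 343. 169.] | z59 [ -0.   -2.3  -2.3 -58.8 -36.6] | nut [ -0.   -1.2  -1.2 -59.9 -39.6] | b18 [-0.  -5.3 -5.2]
[320. 325. 316. 353.] | z59 [-0.2 -2.2 -2.1 64.9 86.6] | nut [-0.2 -1.1 -1.  53.2 73.1] | b18 [-0.2 -5.1 -5.1]
[324. 167. 329. 126.] | z59 [  0.    8.1   8.1 -36.4 -58.7] | nut [  0.    8.3   8.3 -39.4 -59.8] | b18 [0.  7.5 7.5]
[360.  44. 354.  91.] | z59 [ -0.1  -2.4  -2.3 -99.8 -77.8] | nut [ -0.1  -
[... 3126 characters left out ...]
  92  94  99  98 102 104
232 170 167 162 173 196 155  91  85  85  84  80  85  83  86  81  87  78  80  84  84  88  86  89  88  87  90  87  71  74  68  68  75
236 204 203 200 202 195 130  85  86  85  86  86  79  67  66  63  60  63  61  66  80  85  87  85  88  85  84  81  72  72  71  71  70
L deg 2.88 across at 0 12.42 25 26
[[-15.1, 12.7, 3.5], [-13.6, 11.5, 3.5], [-11.5, 14.2, 10.5], [-9.9, 14.0, 29.0], [-8.2, 13.8, 17.0], [-6.6, 13.4, 15.0], [-5.0, 12.1, 28.5], [-3.3, 12.1, 32.0], [-1.6, 12.2, 34.0]]
R deg 5.84 across at 0 -10.36 16 24
[[-17.4, -5.7, 4.5], [-16.1, -8.5, 8.5], [-14.5, -9.1, 8.0], [-12.8, -9.3, 5.0], [-11.1, -9.2, 6.5], [-9.5, -9.5, 5.0], [-8.2, -13.0, 2.0], [-5.3, -7.9, 1.0]]
```

Within this image the nut's centre (+1.3 mm) matches the slot's (+1.35 mm), with the angle near zero. I enter by feel.

Emit:
{"name": "jog_arm", "arguments": {"rows": [[0,[0,0,0.003],0],[0,[0,0,0.002],0],[0,[0,0,0.001],0],[0,[0,0,0.001],0],[0,[0,0,0],0],[0,[0,0,0],0]]}}

```text
time: 13.8
eef_pos: [0.5085, 0.1136, 0.0523]
ee_rot: [3.142, 0.0, -1.601]
contact_force: [0.4, -0.2, -1.2]
finger_gap: 0.086
grip_force: 88.1
```

Emit:
{"name": "jog_arm", "arguments": {"rows": [[0,[0,0,0.001],0],[0,[0,0,0.001],0],[0,[0,0,0],0],[0,[0,0,0],0]]}}

```text
time: 14.2
eef_pos: [0.5084, 0.1136, 0.0502]
ee_rot: [3.141, 0.0, -1.601]
contact_force: [0.8, -0.2, -0.5]
finger_gap: 0.088
grip_force: 88.1
```

Emit:
{"name": "jog_arm", "arguments": {"rows": [[0,[0,0,0.001],0],[0,[0,0,0.001],0],[0,[0,0,0],0],[0,[0,0,0],0]]}}

```text
time: 14.6
eef_pos: [0.5084, 0.1136, 0.0482]
ee_rot: [3.141, 0.0, -1.601]
contact_force: [0.1, 0.7, -0.2]
finger_gap: 0.09
grip_force: 88.1
```

Emit:
{"name": "jog_arm", "arguments": {"rows": [[0,[0,0,0.001],0],[0,[0,0,0.001],0],[0,[0,0,0],0],[0,[0,0,0],0]]}}

```text
time: 15.0
eef_pos: [0.5086, 0.1137, 0.0467]
ee_rot: [-3.141, 0.0, -1.601]
contact_force: [-0.8, -0.7, 2.5]
finger_gap: 0.084
grip_force: 88.2
```

Emit:
{"name": "jog_arm", "arguments": {"rows": [[0,[0,0,0.001],0],[0,[0,0,0.001],0],[0,[0,0,0.001],0],[0,[0,0,0.001],0],[0,[0,0,0],0],[0,[0,0,0],0]]}}

```text
time: 15.6
eef_pos: [0.5086, 0.1136, 0.0425]
ee_rot: [-3.141, 0.0, -1.601]
contact_force: [-1.3, -0.4, 4.4]
finger_gap: 0.084
grip_force: 88.3
```

Emit:
{"name": "jog_arm", "arguments": {"rows": [[0,[0,0,0.001],0],[0,[0,0,0.001],0],[0,[0,0,0.001],0],[0,[0,0,0.001],0],[0,[0,0,0],0],[0,[0,0,0],0]]}}

```text
time: 16.2
eef_pos: [0.5087, 0.1136, 0.0387]
ee_rot: [-3.141, 0.0, -1.601]
contact_force: [-2.0, 0.2, 7.4]
finger_gap: 0.087
grip_force: 88.7
```

Emit:
{"name": "jog_arm", "arguments": {"rows": [[0,[0,0,0.001],0],[0,[0,0,0.001],0],[0,[0,0,0.001],0],[0,[0,0,0.001],0],[0,[0,0,0.0005],0],[0,[0,0,0],0],[0,[0,0,0],0]]}}

```text
time: 16.9
eef_pos: [0.5088, 0.1136, 0.0347]
ee_rot: [-3.141, 0.0, -1.601]
contact_force: [-3.6, 0.4, 8.7]
finger_gap: 0.091
grip_force: 89.0
```

Emit:
{"name": "jog_arm", "arguments": {"rows": [[0,[0,0.0006,0.0006],0],[0,[0,0,0],0],[0,[0,0,0],0]]}}

```text
time: 17.2
eef_pos: [0.5087, 0.1137, 0.0345]
ee_rot: [-3.139, 0.0, -1.601]
contact_force: [-2.5, -0.3, 8.9]
finger_gap: 0.084
grip_force: 88.9
```

Emit:
{"name": "jog_arm", "arguments": {"rows": [[0,[0,0,0],4],[0,[0,0,0],4],[0,[0,0,0],4],[0,[0,0,0],0],[0,[0,0,0],0]]}}

```text
time: 17.7
eef_pos: [0.509, 0.1137, 0.0347]
ee_rot: [-3.139, 0.001, -1.811]
contact_force: [-1.2, 0.1, 8.9]
finger_gap: 0.087
grip_force: 88.9
```

```bash
python3 -c "
from h import *
o=observe();print(o['eef_pos'],o['ee_rot'],o['contact_force'],o['ft_torque'],o['joint_positions'])"
```

```text
[0.50896082 0.11373672 0.03468269] [-3.13905315e+00  1.05154052e-03 -1.81059547e+00] [-1.15576369  0.10207175  8.85034008] [-0.11598549  0.38905017  0.02430649] [ 6.07130160e-01 -1.31525264e-01 -3.80932814e-01  1.24560849e-03
 -1.31891921e+00 -8.47239587e-01]
```

Emit:
{"name": "jog_arm", "arguments": {"rows": [[0,[0,0,0],6],[0,[0,0,0],6],[0,[0,0,0],6],[0,[0,0,0],6],[0,[0,0,0],6],[0,[0,0,0],6],[0,[0,0,0],0],[0,[0,0,0],0]]}}

```text
time: 18.5
eef_pos: [0.5093, 0.1138, 0.0348]
ee_rot: [-3.14, 0.003, -2.439]
contact_force: [-1.0, -0.2, 8.2]
finger_gap: 0.084
grip_force: 88.9
```

```bash
python3 -c "
from h import *
o=observe();print(o['eef_pos'],o['ee_rot'],o['contact_force'],o['ft_torque'])"
```

```text
[0.50925331 0.11380611 0.03484866] [-3.13984303e+00  2.96723918e-03 -2.43890966e+00] [-1.03758628 -0.21885316  8.22569534] [-0.07895953  0.11219702 -0.0319645 ]
```

Emit:
{"name": "jog_arm", "arguments": {"rows": [[0,[0,0,0],6],[0,[0,0,0],6],[0,[0,0,0],6],[0,[0,0,0],6],[0,[0,0,0],6],[0,[0,0,0],6],[0,[0,0,0],6],[0,[0,0,0],0],[0,[0,0,0],0]]}}

```text
time: 19.4
eef_pos: [0.5093, 0.1138, 0.0349]
ee_rot: [3.141, 0.003, 3.111]
contact_force: [0.5, 0.2, 9.0]
finger_gap: 0.082
grip_force: 89.0
```

```bash
cat > obs.py <<'E'
from h import *
o=observe();print(o['eef_pos'],o['ee_rot'],o['contact_force'],o['ft_torque'])
c=camera_info("wrist"); im=snapshot("wrist"); g=cv2.cvtColor(im,cv2.COLOR_RGB2GRAY)
for v in range(196,262,4): print(v,' '.join('%3d'%x for x in g[v,290:368:2]))
E
python3 obs.py
```

```text
[0.50926267 0.11384769 0.03485022] [3.14084857 0.00340968 3.11130098] [0.4713798  0.22929436 8.95437691] [-0.07993222  0.06687168 -0.01158964]
196  88  91  89  89  87  88  88  89  92  88  88  88  88  92  90  90  92  90  87  63  63  66  61  63  81  88  92  86  88  90  89  89  88  90  89  88  88  89  91
200  91  89  91  90  89  90  89  88  90  90  90  89  90  92  86  89  86  87  87  63  61  62  61  64  83  89  88  88  89  94  85  88  92  89  87  88  94  90  87
204  97  97  91  95  89  90  86  93  90  85  90  89  90  88  89  92  93  89  85  58  60  61  53  65  76  90  90  89  90  90  92  90  93  89  93  90  90  92  88
208 108 106 107 110 108 108 106 110 106 104 111 104 104 104 101  97  98  98  90  63  69  64  65  66  70  91  87  87  89  88  92  92  91  90  88  93  90  88  90
212 108 111 109 110 107 111 107 109 110 109 107 111 108 106 109 106 107 108  97  76  76  73  73  73  87 105 105 103 107 104  96 103 102  95  94  91  92  91  90
216 110 108 109 109 104 108 107 110 108 111 112 108 107 109 110 106 107 107  88  75  77  80  76  76  95 109 106 106 111 104 108 107 109 107 109 107 109 105 1
[... 1062 characters left out ...]
  35  73  80  82  82  81  89 103 105 107 107 105 109 109 112
248  88  88  84  86  85  86  84  81  81  79  72  79  75  40  22  55  68  70  71  72  71  69  68  38  29  62  78  77  84  79  79  99 105 103 104 103 109 108 108
252  81  56  16  29  25  28  44  74  82  77  84  80  71  24  22  62  70  67  67  65  70  69  64  32  22  54  78  81  80  81  77  55  33  21  20  20  76 139  98
256  34  23  16  23  26  14  57  83  80  78  78  85  64  28  34  59  64  66  67  70  72  70  70  35  21  48  81  79  80  79  81  72  29  24  22  30  19  25  39
260  25  34  18  24  22  33  69  79  81  83  79  82  63  11  29  63  70  70  70  72  71  71  65  39  30  39  78  82  82  82  79  71  41  26  22  27  26  26  26
```

The quarter turn is complete with almost no torque. I raise it slowly to catch.

Emit:
{"name": "jog_arm", "arguments": {"rows": [[0,[0,0,-0.001],0],[0,[0,0,-0.001],0],[0,[0,0,0],0],[0,[0,0,0],0]]}}

```text
time: 19.85
eef_pos: [0.5092, 0.1139, 0.0366]
ee_rot: [3.141, 0.003, 3.111]
contact_force: [-0.6, 0.3, 8.6]
finger_gap: 0.084
grip_force: 88.9
```

Emit:
{"name": "jog_arm", "arguments": {"rows": [[0,[0,0,-0.001],0],[0,[0,0,-0.0005],0],[0,[0,0,0],0],[0,[0,0,0],0]]}}

```text
time: 20.25
eef_pos: [0.5091, 0.1139, 0.0379]
ee_rot: [3.141, 0.003, 3.111]
contact_force: [0.9, 0.3, 6.4]
finger_gap: 0.081
grip_force: 88.9
```

Emit:
{"name": "jog_arm", "arguments": {"rows": [[0,[0,0,-0.0005],0],[0,[0,0,-0.0005],0],[0,[0,0,0],0],[0,[0,0,0],0]]}}

```text
time: 20.65
eef_pos: [0.5091, 0.1138, 0.0388]
ee_rot: [3.141, 0.003, 3.111]
contact_force: [1.4, 0.2, 6.5]
finger_gap: 0.087
grip_force: 88.9
```

Emit:
{"name": "jog_arm", "arguments": {"rows": [[0,[0,0,-0.0005],0],[0,[0,0,0],0],[0,[0,0,0],0]]}}

```text
time: 20.95
eef_pos: [0.5091, 0.1138, 0.0392]
ee_rot: [3.141, 0.003, 3.111]
contact_force: [1.9, 0.3, 5.7]
finger_gap: 0.088
grip_force: 88.9
```

Emit:
{"name": "jog_arm", "arguments": {"rows": [[0,[0,0,-0.0005],0],[0,[0,0,0],0],[0,[0,0,0],0]]}}

```text
time: 21.25
eef_pos: [0.5088, 0.1138, 0.0393]
ee_rot: [3.141, 0.002, 3.111]
contact_force: [3.5, 0.0, 5.3]
finger_gap: 0.083
grip_force: 88.8
```

Emit:
{"name": "jog_arm", "arguments": {"rows": [[0,[0,0,-0.0005],0],[0,[0,0,0],0],[0,[0,0,0],0]]}}

```text
time: 21.55
eef_pos: [0.5086, 0.1139, 0.0393]
ee_rot: [3.141, 0.002, 3.111]
contact_force: [5.3, 0.1, 2.6]
finger_gap: 0.09
grip_force: 88.7
```

Emit:
{"name": "jog_arm", "arguments": {"rows": [[0,[-0.0007,0,0],0],[0,[0,0,0],0],[0,[0,0,0],0]]}}

```text
time: 21.85
eef_pos: [0.5088, 0.1138, 0.0394]
ee_rot: [3.141, 0.0, 3.111]
contact_force: [3.8, 1.0, 4.5]
finger_gap: 0.09
grip_force: 88.7
```

```bash
python3 -c "
from h import *
o=observe();print(o['eef_pos'],o['ee_rot'],o['contact_force'],o['ft_torque'])"
```

```text
[0.50877705 0.11379391 0.03935328] [3.14113852e+00 4.37915231e-04 3.11117418e+00] [3.83998775 0.99460851 4.53563853] [ 0.41247671 -1.24928958 -0.03328667]
```

Emit:
{"name": "jog_arm", "arguments": {"rows": [[0,[-0.0008,0,-0.0005],0],[0,[0,0,0],0],[0,[0,0,0],0]]}}

```text
time: 22.15
eef_pos: [0.509, 0.1138, 0.0394]
ee_rot: [3.141, -0.001, 3.111]
contact_force: [0.3, 2.0, 3.9]
finger_gap: 0.082
grip_force: 88.4
```

Emit:
{"name": "jog_arm", "arguments": {"rows": [[0,[-0.0004,0,-0.0005],0],[0,[0,0,0],0],[0,[0,0,0],0]]}}

```text
time: 22.45
eef_pos: [0.5091, 0.1137, 0.0395]
ee_rot: [3.141, -0.002, 3.111]
contact_force: [-0.1, 3.9, 0.4]
finger_gap: 0.089
grip_force: 88.0
```

Emit:
{"name": "jog_arm", "arguments": {"rows": [[0,[0,0.0007,0],0],[0,[0,0,-0.0005],0],[0,[0,0,0],0],[0,[0,0,0],0]]}}

```text
time: 22.85
eef_pos: [0.5091, 0.1138, 0.0396]
ee_rot: [-3.141, -0.002, 3.111]
contact_force: [1.0, 0.9, -6.4]
finger_gap: 0.087
grip_force: 87.6
```

Emit:
{"name": "jog_arm", "arguments": {"rows": [[0,[0,0,-0.0007],0],[0,[0,0,0],0],[0,[0,0,0],0]]}}

```text
time: 23.15
eef_pos: [0.5089, 0.1138, 0.0397]
ee_rot: [-3.141, -0.003, 3.111]
contact_force: [4.1, -1.2, -16.1]
finger_gap: 0.085
grip_force: 87.4
```

Emit:
{"name": "jog_arm", "arguments": {"rows": [[0,[-0.0003,0,0.0004],0],[0,[0,0,0],0],[0,[0,0,0],0],[0,[0,0,0],0]]}}

```text
time: 23.55
eef_pos: [0.509, 0.1139, 0.0397]
ee_rot: [-3.141, -0.003, 3.111]
contact_force: [0.9, -1.8, -18.9]
finger_gap: 0.084
grip_force: 87.3
```

Emit:
{"name": "jog_arm", "arguments": {"rows": [[0,[0,0,0.0008],0],[0,[0,0,0],0],[0,[0,0,0],0]]}}

```text
time: 23.85
eef_pos: [0.5092, 0.1139, 0.0397]
ee_rot: [-3.141, -0.002, 3.111]
contact_force: [-3.4, -3.7, -16.2]
finger_gap: 0.083
grip_force: 87.4
```

Emit:
{"name": "jog_arm", "arguments": {"rows": [[0,[0.0004,-0.0003,0.0008],0],[0,[0,0,0],0],[0,[0,0,0],0]]}}

```text
time: 24.15
eef_pos: [0.5093, 0.1139, 0.0397]
ee_rot: [-3.141, -0.001, 3.111]
contact_force: [-4.4, -1.6, -12.4]
finger_gap: 0.089
grip_force: 87.5
```

It holds at the catch height against about 12 N. I ease the pull off to neutral before letting go.

Emit:
{"name": "jog_arm", "arguments": {"rows": [[0,[0.0005,-0.0003,0.0008],0],[0,[0,0,0.0005],0],[0,[0,0,0],0],[0,[0,0,0],0]]}}

```text
time: 24.55
eef_pos: [0.5095, 0.1139, 0.0396]
ee_rot: [3.141, 0.001, 3.112]
contact_force: [-5.4, -0.9, -8.2]
finger_gap: 0.085
grip_force: 88.0
```

```bash
sleep 0; python3 -c "
from h import *
o=observe();print(o['eef_pos'],o['ee_rot'],o['contact_force'],o['ft_torque'])"
```

```text
[0.50947323 0.11385447 0.03959171] [3.14117116e+00 1.15113631e-03 3.11158673e+00] [-5.35099148 -0.93627805 -8.20510945] [-0.62630031  1.98657166  0.03957591]
```

Emit:
{"name": "jog_arm", "arguments": {"rows": [[0,[0.0005,0,0.0006],0],[0,[0,0,0.0003],0],[0,[0,0,0],0],[0,[0,0,0],0]]}}

```text
time: 24.95
eef_pos: [0.5095, 0.1139, 0.0396]
ee_rot: [3.141, 0.003, 3.112]
contact_force: [-5.4, -1.9, -5.4]
finger_gap: 0.087
grip_force: 88.4
```

Emit:
{"name": "jog_arm", "arguments": {"rows": [[0,[0.0006,0,0.0007],0],[0,[0,0,0.0005],0],[0,[0,0,0],0],[0,[0,0,0],0],[0,[0,0,0],0]]}}

```text
time: 25.45
eef_pos: [0.5097, 0.1139, 0.0395]
ee_rot: [3.141, 0.004, 3.112]
contact_force: [-6.4, -2.1, -0.9]
finger_gap: 0.085
grip_force: 88.8
```

Emit:
{"name": "jog_arm", "arguments": {"rows": [[0,[0.001,-0.0005,0],0],[0,[0,0,0],0],[0,[0,0,0],0],[0,[0,0,0],0]]}}

```text
time: 25.85
eef_pos: [0.5094, 0.1139, 0.0392]
ee_rot: [3.14, 0.006, 3.112]
contact_force: [-1.7, -1.2, 5.8]
finger_gap: 0.086
grip_force: 89.4
```

Emit:
{"name": "jog_arm", "arguments": {"rows": [[0,[0.0003,0,-0.0003],0],[0,[0,0,0],0],[0.3,[0,0,0],0],[0.3,[0,0,0],0],[0.4,[0,0,0],0],[0.4,[0,0,0],0],[0.4,[0,0,0],0]], "force": 20}}

```text
time: 26.55
eef_pos: [0.5067, 0.1132, 0.0361]
ee_rot: [-3.142, -0.0, 3.111]
contact_force: [-0.0, 0.6, 0.8]
finger_gap: 0.401
grip_force: 0.0
```

Emit:
{"name": "jog_arm", "arguments": {"rows": [[0.4,[0,0,-0.01],0],[0.4,[0,0,-0.02],0],[0.4,[0,0,-0.03],0],[0.4,[0,0,-0.03],0],[0.4,[0,0,-0.02],0],[0.4,[0,0,0],0],[0.4,[0,0,0],0]]}}

```text
time: 27.25
eef_pos: [0.5069, 0.1135, 0.147]
ee_rot: [3.141, 0.001, 3.111]
contact_force: [-0.5, -1.1, -0.6]
finger_gap: 0.398
grip_force: 0.0
```

Run:
```python
from h import *
o=observe(); print(o['eef_pos'],o['ee_rot'],o['contact_force'],o['finger_gap'])
T=R.from_euler('xyz',o['ee_rot']).as_matrix()
a0=np.radians(81.1);t=np.array([np.cos(a0),np.sin(a0)]);n=np.array([t[1],-t[0]]);M=np.array([.5099,.1135])
for nm in("wrist","scene","side"):
    c=camera_info(nm); im=snapshot(nm)
    for k in("nut_center","nut_groove"):
        for d in boxes_of(k,nm)[:5]:
            P=w(c,d["centre"])
            if np.hypot(*(P[:2]-M))<.06: print(nm,k,round(d["conf"],2),P.round(4))
    if nm=="wrist":
        for z in(.058,.104,.054): print(z,pix(c,(*M,z)).round(1))
        u=pix(c,(*M,.054)).round().astype(int); g=cv2.cvtColor(im,cv2.COLOR_RGB2GRAY)
        for v in range(u[1]-32,u[1]+50,3): print(v,' '.join('%3d'%x for x in g[v,u[0]-36:u[0]+38:2]))
        h=cv2.cvtColor(im,cv2.COLOR_RGB2HSV); m=cv2.inRange(h,(3,140,80),(13,255,255))
        N,l,s,ce=cv2.connectedComponentsWithStats(m)
        for i in range(1,N):
            if s[i,4]>12: P=ray(c,ce[i],.059); print('orange',s[i],P.round(4))
```

```text
[0.50689518 0.11348561 0.14697493] [3.14055794e+00 7.94362186e-04 3.11116708e+00] [-0.45046494 -1.10052489 -0.62770172] 0.39843078391824643
wrist nut_center 0.97 [0.5058 0.1163 0.064 ]
wrist nut_groove 0.9 [0.5042 0.1133 0.0544]
0.058 [327.6 191.7]
0.104 [327.7 209.3]
0.054 [327.6 190.4]
158  72  74  68  74  71  72  74  72  74  73  73  75  75  71  74  75  79  76  77  79  78  81  83  79  82  78  81  93 121 118 112 109 116 148 158 157 155
161  73  75  73  73  72  79  73  72  73  75  69  72  76  76  75  73  72  73  60  62  62  68  76  74  74  73  76  77  79  76  78  78  81  91  88  81  87
164  86  87  84  80  80  83  77  77  77  71  71  76  76  74  76  71  75  70  56  52  49  61  75  70  70  72  70  76  73  73  72  71  70  69  69  73  70
167  90  90  90  92  92  94  91  93  91  90  89  89  88  88  86  84  88  81  66  52  53  59  71  75  72  71  72  67  68  73  73  71  73  72  73  73  72
170  91  91  86  89  89  89  88  87  91  92  90  92  93  89  91  95  93  88  68  66  66  74  87  91  86  84  85  83  83  80  82  76  77  75  93  86  82
173  87  85  87  89  89  87  85  89  90  87  91  92
[... 2974 characters left out ...]
47 143 148 144
233 143 142 141 143 143 143 143 145 142 144 145 143 143 144 145 145 144 145 142 143 144 146 143 145 145 144 144 145 148 146 146 144 145 147 147 145 149
236 144 146 145 145 143 146 142 145 143 143 146 147 142 139 146 143 140 144 144 145 143 143 144 144 146 147 143 146 147 144 145 144 147 146 147 143 145
239 138 137 136 140 139 141 143 145 146 147 149 146 147 144 145 146 148 144 144 144 142 143 143 141 143 142 142 145 143 142 146 145 144 143 146 145 142
orange [327 162   8  15  91] [0.4905 0.1164 0.059 ]
scene nut_center 0.67 [0.5073 0.1159 0.0649]
scene nut_groove 0.49 [0.5077 0.1178 0.0659]
side nut_center 0.65 [0.5101 0.12   0.052 ]
side nut_groove 0.45 [0.5072 0.1184 0.0532]
```

The nut stands upright at the mark: stud top at (328,204), as expected, and its edges still square across the lips. The arm is clear, so I hand the job in.

```bash
python3 -c "
from rig import *
print(finish_job())"
```

```text
the job is handed in; nothing more can be done
None
```

The stud nut is in the channel at the orange mark with both grooves caught. The proving tug passed about 10 N and peaked near 19 N (roughly 26 N on the lips with the spring), then I released it and handed in at about 27 s. On my first two grasp attempts the fingers pressed on the stud's top and set the nut rocking, before the third held.

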